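Pin a spring hinge by feel

TASK

Join the spring hinge: set the loose leaf upright on the fixture's ledge with its knuckle between the two fixed knuckles, all in line, then push the winged pin from its stand down through all three. Its flat tail must drop into the slot of the spring hub hidden in the lower knuckle, whose angle nobody can see: press lightly, turn until the tail drops in, and bring the collar fully home on the top knuckle. Never force the pin, let go of everything at the end, and leave the other things on the desk where they are.

Things in the scene. Friction and masses are not known exactly. Their poses are not given: they have to be found in the camera images.
- fixture: Hinge fixture, fixed, at a new place and yaw each time; grey base plate 100 x 190 x 12 mm. Origin on the desk under the vertical hinge axis, z up. On the axis two steel knuckles 30 mm across, bored 16 mm: lower one 12 to 46 mm up, upper one 86 to 110 mm up. On the +y side a post (95 mm high) holds their leaf (109 mm high).
- hinge_axis (a point): Point on the hinge axis at the mouth of the top knuckle, 110 mm above the desk; same axes as the fixture.
- ledge (a point): Middle of the top of the fixture's dark steel ledge, 46 mm above the desk, level with the top of the lower knuckle; 55 mm from the hinge axis on the fixture's -y side. The ledge is 46 mm wide (along x) and reaches from 18 to 92 mm from the axis. Same axes as the fixture.
- hub_spring: Carrier of the brass spring hub hidden in the lower knuckle; origin on the hinge axis 18.5 mm up, axes of the fixture. The hub on it, top 34 mm up, gives up to 4 mm downward on a spring (2 N to start, 6 N at the end, then rigid) and does not turn under a light load. A slot 6.2 mm wide runs right through it; its direction is not given, but lies 0.2 to 1.6 rad anticlockwise (from above) of the fixture's y.
- leaf_grip (a point): Loose steel hinge leaf, 0.25 kg, standing on the desk as it will stand on the ledge: knuckle 30 mm across, bored 16 mm, 36 mm high; plate 8 mm thick (along x), 36 mm high, reaching 90 mm from the knuckle axis along -y. This point: in the plate, half-way up (18 mm), 55 mm from the knuckle axis, which lies to its +y; z up. On the ledge its -y points roughly along the fixture's -y.
- leaf_bore (a point): Centre of the loose leaf's knuckle bore, half-way up (18 mm above the underside); same axes as leaf_grip. In line it is on the hinge axis, 64 mm above the desk, with 4 mm of free height in the gap between the fixed knuckles.
- pin_grip (a point): Steel hinge pin, 125 mm long, 0.12 kg, upright in its stand, z up along it. This point: where to hold it, in the middle of its wing, on the pin's axis, 112 mm above the tip and 13 mm below the top. Wing 10 mm thick (along x), 30 mm wide (along y), 36 mm high; under it a collar 22 mm across and 4 mm thick, its underside 27 mm below this point.
- pin_tip (a point): End of the pin's tail, 85 mm below the collar's underside; same axes as pin_grip. The tail is flat, 5 mm thick (along x), 13 mm wide (along y), 10 mm long, in the plane of the wing; above it the shaft is 14 mm thick with a chamfered end. The tip meets the hub 34 mm above the desk (collar 9 mm short of home); home it is 25 mm above the desk.
- pin_collar (a point): Centre of the underside of the pin's collar. Home it lies on the mouth of the top knuckle.
- pin_stand: Wooden stand, fixed, 110 x 58 x 64 mm, origin under its centre. Three holes along its x axis: the pin stands in the hole at x = -28 mm, on its floor 10 mm up; the middle hole is empty; a short plain dowel, part of the stand, is in the hole at x = +34 mm, its top 76 mm up.
- oil_can: Bystander: oil can 38 x 38 x 118 mm, origin under its centre.
- rivet_tray: Bystander: small grey tray 73 x 101 x 20 mm.
- screwdriver: Bystander: screwdriver, lying, 198 mm long.
- glue_tub: Bystander: small tub 65 x 69 x 30 mm, right of the leaf.
- hinge_pin: The hinge pin described under pin_grip; origin at the end of its tail.
- loose_leaf: The loose leaf described under leaf_grip; origin on its knuckle axis, at its underside.
Mind the look-alikes: they are no part of the job. What is shaped like the loose_leaf but brown is not meant.

How it is judged:
By the outcome, as a careful person would: the job done as asked, in the order asked, and still so for the second after the job is handed in, with the robot touching nothing.
It also fails if it takes over 70 s, if anything falls off the work surface, if the arm or the gripper's body presses on something with over 40 N, if the wrist force passes 120 N, or if a joint passes its speed limit or range.

ROBOT

A 6-joint arm with a two-finger parallel gripper is mounted at the origin on a cart in front of the work surface, level with it; the furniture and walls round the work are solid. World frame = base frame: x ahead of the robot, y to its left, z up, the work surface at z = 0. Lengths are in m, angles in rad, forces in N, time in s.
With the tool pointing down it reaches from about 0.3 to 0.775 m from the base axis. Payload 14.6 kg.
Tool frame: the origin (TCP) lies at the very end of the fingers, on their centre line; the grasp point (between the pads) lies ctrl.tcp_to_grasp behind it (ctrl.tcp_to_grasp is the distance from the TCP to the grasp point, in m); x points along the fingers, y is the direction in which the jaws open and shut, and the axes are right-handed (so a half turn about x gives the same grasp; the last joint's range is limited). The gripper opens to 94 mm and grips with 3 to 60 N. Pads are 16 mm wide; open, the fingers measure 119 mm over their backs; the gripper's body (75 mm by 177 mm) begins 78 mm behind the grasp point.
Start: joints at [-1.377, 0.3, 1.521, -0, 1.321, -0.067], TCP at [0.142, -0.531, 0.205] pointing down, gripper open.
Joint ranges: [-3.03, 3.03], [-0.79, 2.21], [0.23, 2.52], [-1.04, 4.18], [0, 3.07], [-2.55, 2.55]. Speed limits (rad/s): [2.22, 2.22, 2.57, 3.14, 3.14, 3.14].

INTERFACE

Orientations are given as [roll, pitch, yaw] about the fixed x, y, z axes, in that order (R = Rz(yaw) Ry(pitch) Rx(roll)).
In Python, from station import ctrl gives the robot as it stands.
- The arm moves only by the tool play_rows, never from a script. Its argument "increments" is a list that holds one entry, the list of rows, each a list of 5 numbers: the closure in counts, from 0 (fully open) to 255 (shut), then the shift along the tool's x, y, z in cm, then the turn about the tool's x in degrees. A call has 1 to 12 rows; each row shifts and turns the commanded pose from where the row before left it, along the tool's axes as they then stand; what a row does not reach is not made up. A row lasts 1/12 s, in which the tool goes at most 41.7 mm and 7.16 degrees, less where a joint would pass 70% of its speed; a pose out of reach is approached as far as the arm can. A call is refused whole if a number of a shift passes 4.17 or a number of a turn 7.16, either way. A call with a gripper value outside its range is refused whole. The fingers move at their own pace and stop on an object; "newtons" is the grip in N (left out, the last holds). Time passes only in rows, so rows that do not move let the fingers close. It gives the time, the measured TCP pose, the force and the opening at its end, in the units of the state.
- ctrl.get_obs(): the state, without advancing time (a new reading comes with each control period).
- ctrl.camera(name): name is "side" or "top" or "wrist"; returns the picture (420x560x3 uint8, red, green, blue); there is no depth.
- ctrl.calibration(name): a dict with "fx", "fy", "cx", "cy" (pixels), "k1" (the pictures are not rectified: a ray, as slopes to the right and down, at radius r is drawn at 1 + k1 r^2 times it, then the intrinsics apply), "rvec" (rotation vector, rad) and "tvec" (3), from world to camera coordinates, as OpenCV has them; the wrist camera has in their place "T_tool_cam" (4x4, takes a point from camera to tool coordinates, whose origin is the TCP and whose axes are the tool frame's). Camera axes: x right, y down, z forward; pixel columns grow to the right and rows downward; lengths in m; the calibration is good to about 2 mm. A picture is of the moment at which its call begins: read the wrist's pose just before it. calibration takes no time and is no camera call.
- ctrl.hand_in(): hands the job in, once; it reports no verdict.
The state is a dict: "time_s": time; "qpos": joint angles; "joint_vel": joint speeds; "tau": joint torques, N m; "ee_pos": TCP position; "eef_rot": TCP orientation; "force": force on the tool from outside, world axes, zero at the start; "moment": the same for the moment, N m; "grip_width": finger opening in m.
Only numpy, scipy, OpenCV 4.12 (cv2) and the standard library are available. Lean on these libraries where they do the work, as an engineer would, in place of code of your own. Each camera call takes 0.05 s, during which the arm holds its last target.

## Working session

There is one attempt and no reset: what is moved stays moved. The work goes in short steps, Python scripts to look and compute and a tool call to move; the robot and the scene stay as the last step left them, time stands still between calls to the robot, and variables do not carry over. Pictures are saved under pics/ and viewed, and the job is handed in when it is done.

Besides the shell and the picture viewer there is one more tool, called after "Emit:" as name(argument=value, ...), one argument or row to a line, values as JSON. play_rows: Moves the arm, as the interface text tells. Its arguments: {"type":"object","properties":{"increments":{"type":"array"},"newtons":{"type":"number"}},"required":["increments"]}

```bash
ls; mkdir -p pics
python3 - <<'E'
from station import ctrl
import cv2
o=ctrl.get_obs()
print(o, ctrl.tcp_to_grasp)
for n in ("side","top","wrist"):
    print(n,ctrl.calibration(n))
    cv2.imwrite(f"pics/{n}0.png",ctrl.camera(n)[:,:,::-1])
E
```

```text
pics
{'time_s': 0.0, 'qpos': array([-1.37661427e+00,  3.00429722e-01,  1.52159427e+00, -4.10157700e-06,
        1.32068640e+00, -6.65982202e-02]), 'joint_vel': array([ 0.00018834, -0.00194815, -0.00136025, -0.0018387 ,  0.00187437,
       -0.00043411]), 'tau': array([-3.45092318e-03, -5.31810522e+01, -3.52736306e+01,  7.06806011e-02,
        2.43765773e-02, -9.82852157e-05]), 'ee_pos': array([ 0.14175492, -0.53114473,  0.20490344]), 'eef_rot': array([-1.63384023,  1.56967858,  1.76853372]), 'force': array([0.07265266, 0.38315116, 0.47815033]), 'moment': array([ 0.01529783, -0.0210037 , -0.01669069]), 'grip_width': 0.09387317263682897} 0.0188
side {'fx': 399.03046038969, 'fy': 399.03046038969, 'cx': 281.7603377397932, 'cy': 207.00779546407549, 'k1': -0.061065417236016585, 'rvec': array([ 0.41009275, -2.56566028,  1.47873581]), 'tvec': array([0.47226053, 0.16533429, 0.86387251])}
top {'fx': 454.3337760835588, 'fy': 454.3337760835588, 'cx': 281.44467341857427, 'cy': 212.5106984353383, 'k1': -0.001318908266757058, 'rvec': array([ 2.1693082 , -2.18124267,  0.09783044]), 'tvec': array([0.00675376, 0.47928104, 1.07097657])}
wrist {'fx': 350.29717379996936, 'fy': 350.29717379996936, 'cx': 270.7886811798169, 'cy': 210.95819603987982, 'k1': -0.007162788962712587, 'T_tool_cam': array([[ 2.60990251e-03, -2.65960974e-01,  9.63980264e-01,
        -1.79682753e-01],
       [ 9.99996063e-01, -2.99329050e-04, -2.78999704e-03,
         1.26968755e-04],
       [ 1.03057763e-03,  9.63983750e-01,  2.65959146e-01,
        -7.80536176e-02],
       [ 0.00000000e+00,  0.00000000e+00,  0.00000000e+00,
         1.00000000e+00]])}
```

View pics/side0.png

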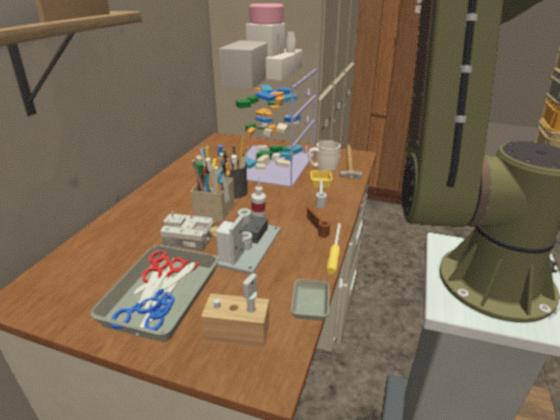

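View pics/top0.png

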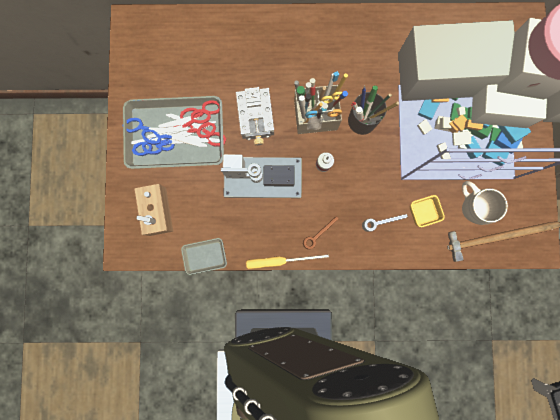

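View pics/wrist0.png

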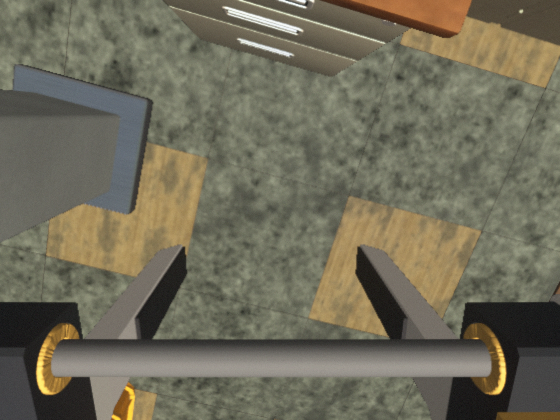

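```bash
cat > h.py <<'E'
import numpy as np, cv2
from scipy.spatial.transform import Rotation as R
from station import ctrl
def K(c): return np.array([[c['fx'],0,c['cx']],[0,c['fy'],c['cy']],[0,0,1]])
def ext(name,obs=None):
    c=ctrl.calibration(name)
    if name=='wrist':
        o=obs or ctrl.get_obs()
        T=np.eye(4);T[:3,:3]=R.from_euler('xyz',o['eef_rot']).as_matrix();T[:3,3]=o['ee_pos']
        W=np.linalg.inv(T@np.array(c['T_tool_cam']))
        return c,W[:3,:3],W[:3,3]
    return c,cv2.Rodrigues(np.array(c['rvec']))[0],np.array(c['tvec'])
def D(c): return np.array([c['k1'],0,0,0,0.])
def proj(name,P,obs=None):
    c,Rm,t=ext(name,obs)
    return cv2.projectPoints(np.atleast_2d(np.array(P,float)),cv2.Rodrigues(Rm)[0],t,K(c),D(c))[0].reshape(-1,2)
def ray(name,uv,obs=None):
    c,Rm,t=ext(name,obs)
    n=cv2.undistortPoints(np.array(uv,float).reshape(-1,1,2),K(c),D(c)).reshape(-1,2)
    d=np.c_[n,np.ones(len(n))]@Rm
    return -Rm.T@t,d
def back(name,uv,z,obs=None):
    o,d=ray(name,uv,obs)
    return o+d*((z-o[2])/d[:,2])[:,None]
def crop(img,x0,y0,x1,y1,s,fn):
    a=cv2.resize(img[y0:y1,x0:x1,::-1],None,fx=s,fy=s,interpolation=cv2.INTER_CUBIC)
    cv2.imwrite(fn,a)
E
python3 - <<'E'
from h import *
t=cv2.imread('pics/top0.png')[:,:,::-1]; s=cv2.imread('pics/side0.png')[:,:,::-1]
crop(t,120,140,320,280,4,'pics/t1.png')
crop(t,290,180,450,270,5,'pics/t2.png')
crop(s,190,190,345,345,4,'pics/s1.png')
print(back('top',[[262,177],[370,224],[405,217],[150,208],[310,240]],0))
E
```

```text
[[ 0.56958808  0.05166636  0.        ]
 [ 0.4518405  -0.21240012  0.        ]
 [ 0.46854848 -0.29855712  0.        ]
 [ 0.49415447  0.32677796  0.        ]
 [ 0.41355485 -0.06515879  0.        ]]
```

View pics/t1.png

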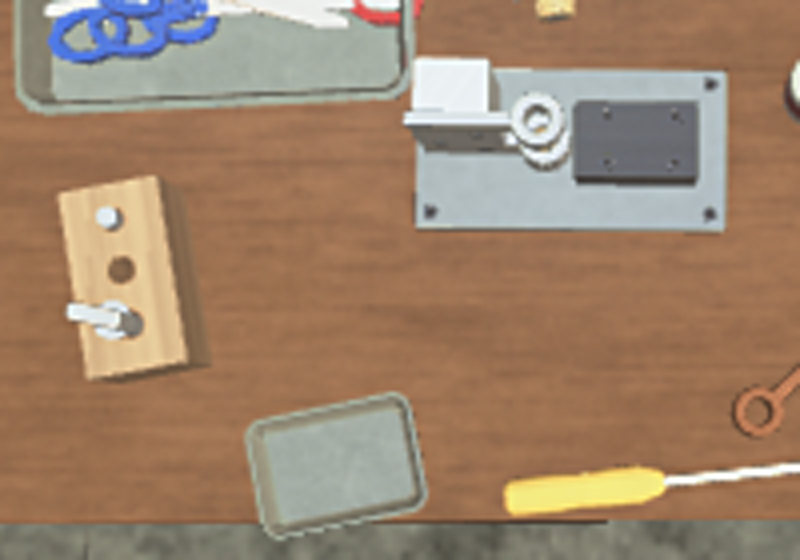

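View pics/t2.png

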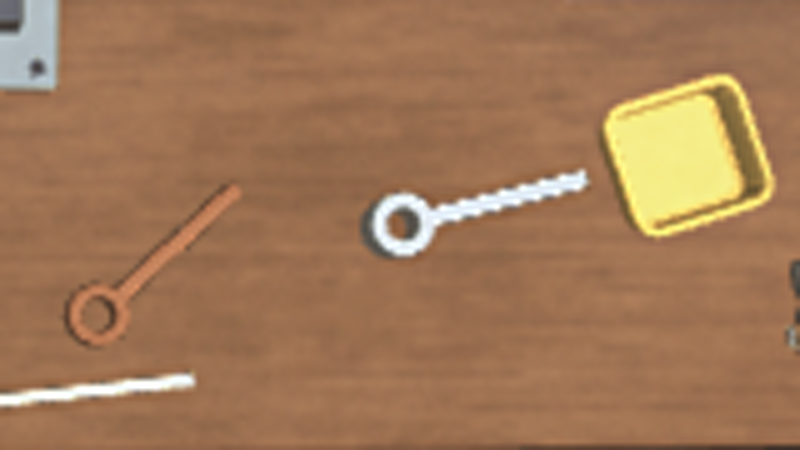

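View pics/s1.png

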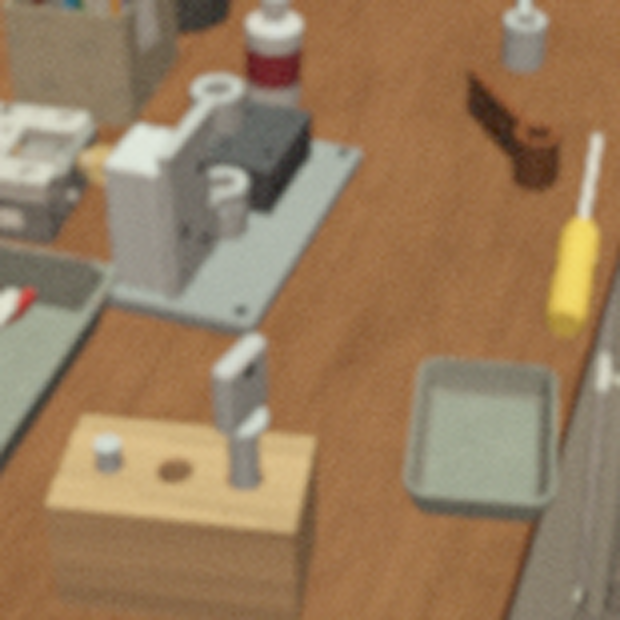

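Run:
```python
from h import *
def c1(p): return [[120+x/4,140+y/4] for x,y in p]
def c2(p): return [[290+x/5,180+y/5] for x,y in p]
np.set_printoptions(precision=4,suppress=True)
L=back('top',c2([(402,225),(587,178)]),.036);print('leaf knuckle,end',L, np.linalg.norm(L[1]-L[0]))
u=(L[1]-L[0])/np.linalg.norm(L[1]-L[0]);print('grip',L[0]+.055*u,'yaw -y dir',np.arctan2(u[1],u[0]))
P=back('top',c1([(727,72),(725,230),(416,228)]),.012);print('plate',P, np.diff(P,axis=0))
print('ledge',back('top',c1([(574,101),(698,101),(698,184),(574,184)]),.046))
print('topk',back('top',c1([(540,120)]),.11),'lowk',back('top',c1([(547,146)]),.046))
print('stand',back('top',c1([(59,193),(157,176),(189,362),(87,380)]),.064))
print('holes',back('top',c1([(121,269),(129,323)]),.064),back('top',c1([(107,217)]),.076))
print('wing top',back('top',c1([(70,312),(118,322)]),.135))
o=ctrl.get_obs();M=R.from_euler('xyz',o['eef_rot']).as_matrix();print(M)
```

```text
leaf knuckle,end [[ 0.4472 -0.2063  0.036 ]
 [ 0.469  -0.2945  0.036 ]] 0.09092341226818068
grip [ 0.4604 -0.2597  0.036 ] yaw -y dir -1.328213036639746
plate [[ 0.6141 -0.0464  0.012 ]
 [ 0.5166 -0.0443  0.012 ]
 [ 0.5188  0.1437  0.012 ]] [[-0.0975  0.0021  0.    ]
 [ 0.0023  0.188   0.    ]]
ledge [[ 0.59    0.0461  0.046 ]
 [ 0.5895 -0.0275  0.046 ]
 [ 0.5398 -0.0271  0.046 ]
 [ 0.5402  0.0462  0.046 ]]
topk [[0.5668 0.0625 0.11  ]] lowk [[0.563  0.0621 0.046 ]]
stand [[0.5339 0.3446 0.064 ]
 [0.5436 0.2878 0.064 ]
 [0.4353 0.2674 0.064 ]
 [0.4253 0.3259 0.064 ]]
holes [[0.4894 0.3076 0.064 ]
 [0.458  0.3024 0.064 ]] [[0.5181 0.3128 0.076 ]]
wing top [[0.4589 0.314  0.135 ]
 [0.4534 0.2881 0.135 ]]
[[-0.0002  0.2578 -0.9662]
 [ 0.0008 -0.9662 -0.2578]
 [-1.     -0.0008 -0.    ]]
```

```bash
cat > plan.py <<'E'
from h import *
def plan(target,yaw,n,grip=0):
    """rows to bring TCP to target with tool-y yaw, n rows, from the measured pose"""
    o=ctrl.get_obs();p=o['ee_pos'].copy();M=R.from_euler('xyz',o['eef_rot'])
    y0=np.arctan2(*M.as_matrix()[[1,0],1])
    d=(yaw-y0+np.pi)%(2*np.pi)-np.pi
    rows=[]
    turn=round(-np.degrees(d)/n,1)
    for i in range(n):
        step=(np.array(target)-p)/(n-i)
        loc=np.round(M.inv().apply(step)*100,2)
        p=p+M.apply(loc/100)
        M=M*R.from_euler('x',turn,degrees=True)
        rows.append([grip,*[float(v) for v in loc],turn])
    print('from',o['ee_pos'].round(4),'yaw',round(y0,4),'dyaw',round(d,4),'w',round(float(o['grip_width']),4))
    print(str(rows).replace(' ',''))
    print('left',np.array(target)-p)
if __name__=='__main__':
    import sys
    a=[float(v) for v in sys.argv[1:]]
    plan(a[:3],a[3],int(a[4]),int(a[5]) if len(a)>5 else 0)
E
python3 plan.py .4604 -.2597 .15 .243 16
```

```text
from [ 0.1418 -0.5312  0.205 ] yaw -1.31 dyaw 1.553 w 0.0938
[[0,0.35,-1.13,-2.36,np.float64(-5.6)],[0,0.34,-0.89,-2.46,np.float64(-5.6)],[0,0.35,-0.65,-2.54,np.float64(-5.6)],[0,0.34,-0.39,-2.59,np.float64(-5.6)],[0,0.35,-0.14,-2.61,np.float64(-5.6)],[0,0.34,0.11,-2.61,np.float64(-5.6)],[0,0.35,0.37,-2.59,np.float64(-5.6)],[0,0.34,0.62,-2.54,np.float64(-5.6)],[0,0.35,0.87,-2.47,np.float64(-5.6)],[0,0.34,1.1,-2.37,np.float64(-5.6)],[0,0.35,1.33,-2.25,np.float64(-5.6)],[0,0.34,1.54,-2.11,np.float64(-5.6)],[0,0.35,1.74,-1.96,np.float64(-5.6)],[0,0.34,1.92,-1.77,np.float64(-5.6)],[0,0.35,2.09,-1.58,np.float64(-5.6)],[0,0.34,2.24,-1.37,np.float64(-5.6)]]
left [-4.36104744e-05 -2.43595232e-05 -4.27784969e-06]
```

Candidates: loose leaf – steel one at top px (370,224) [chosen: steel, yellow tub to its right]; brown look-alike at (310,240). Pin – winged at (146,219); plain dowel at (147,194). The crop t2 confirms.

Emit:
play_rows(
  increments=[
    [[0, 0.35, -1.1, -2.4, -5.6], [0, 0.35, -0.9, -2.5, -5.6], [0, 0.35, -0.65, -2.5, -5.6], [0, 0.35, -0.4, -2.6, -5.6], [0, 0.35, -0.1, -2.6, -5.6], [0, 0.35, 0.1, -2.6, -5.6], [0, 0.35, 0.4, -2.6, -5.6], [0, 0.35, 0.6, -2.5, -5.6], [0, 0.35, 0.9, -2.5, -5.6], [0, 0.35, 1.1, -2.4, -5.6], [0, 0.35, 1.3, -2.2, -5.6], [0, 0.35, 1.5, -2.1, -5.6]],
  ],
)

```text
time_s: 1.15
ee_pos: [0.3816, -0.3275, 0.1632]
eef_rot: [-2.23, 1.571, 2.35]
force: [0.4, -1.4, 0.2]
grip_width: 0.0942
```

Emit:
play_rows(
  increments=[
    [[0, 0.35, 1.7, -2.0, -5.6], [0, 0.35, 1.9, -1.8, -5.6], [0, 0.35, 2.1, -1.6, -5.6], [0, 0.35, 2.2, -1.4, -5.6], [0, 0, 0, 0, 0], [0, 0, 0, 0, 0]],
  ],
)

```text
time_s: 1.65
ee_pos: [0.46, -0.2586, 0.149]
eef_rot: [-2.298, 1.57, 2.669]
force: [-0.7, -0.6, 0.7]
grip_width: 0.0941
```

Run:
```python
from h import *
o=ctrl.get_obs();w=ctrl.camera('wrist')
np.save('w1.npy',{'o':o},allow_pickle=True)
cv2.imwrite('pics/w1.png',cv2.resize(w[:,:,::-1],None,fx=1.4,fy=1.4,interpolation=cv2.INTER_CUBIC))
print(o['ee_pos'],o['eef_rot'],o['time_s'],o['force'])
M=R.from_euler('xyz',o['eef_rot']).as_matrix();print(np.arctan2(M[1,1],M[0,1]))
print(proj('wrist',[[.4472,-.2063,.036],[.469,-.2945,.036]],o)*1.4)
```

```text
[ 0.46000248 -0.25860137  0.14898345] [-2.29817668  1.56984337  2.66931708] 1.65 [-0.66017826 -0.58147641  0.73470218]
0.25510500700170835
[[379.5300583  202.82333187]
 [377.82103141 347.37519948]]
```

View pics/w1.png

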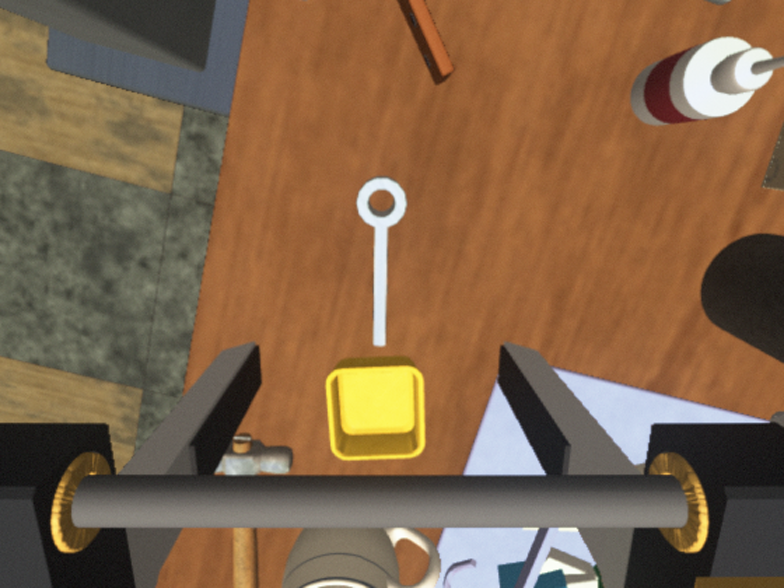

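```bash
python3 - <<'E'
from h import *
np.set_printoptions(precision=4,suppress=True)
L=back('wrist',np.array([(381.5,203),(379,346)])/1.4,.036);u=L[1]-L[0];n=np.linalg.norm(u);u/=n
print(L,n,'grip',L[0]+.055*u,'tool y yaw',np.arctan2(u[1],u[0])+np.pi/2)
E
python3 plan.py .4605 -.2602 .006 .249 6
```

```text
[[ 0.448  -0.2068  0.036 ]
 [ 0.469  -0.2942  0.036 ]] 0.08989641646989742 grip [ 0.4608 -0.2603  0.036 ] tool y yaw 0.23567709020256955
from [ 0.4595 -0.2593  0.1492] yaw 0.2531 dyaw -0.0041 w 0.0939
[[0,2.39,0.01,0.02,np.float64(0.0)],[0,2.39,0.01,0.02,np.float64(0.0)],[0,2.39,0.02,0.02,np.float64(0.0)],[0,2.38,0.01,0.02,np.float64(0.0)],[0,2.39,0.02,0.02,np.float64(0.0)],[0,2.38,0.01,0.02,np.float64(0.0)]]
left [ 2.39889631e-05  6.16473440e-06 -9.72295941e-06]
```

Emit:
play_rows(
  increments=[
    [[0, 2.4, 0.1, 0.1, 0.9], [0, 2.4, 0, 0, 0], [0, 2.4, 0, 0, 0], [0, 2.4, 0, 0, 0], [0, 2.4, 0, 0, 0], [0, 2.2, 0, 0, 0], [0, 0, 0, 0, 0], [255, 0, 0, 0, 0], [255, 0, 0, 0, 0], [255, 0, 0, 0, 0], [255, 0, 0, 0, 0], [255, 0, 0, 0, 0]],
  ],
  newtons=35,
)

```text
time_s: 2.7
ee_pos: [0.4613, -0.2604, 0.0084]
eef_rot: [0.751, 1.569, -0.581]
force: [-0.5, 0.2, -0.6]
grip_width: 0.0639
```

Emit:
play_rows(
  increments=[
    [[255, 0, 0, 0, 0], [255, 0, 0, 0, 0], [255, 0, 0, 0, 0]],
  ],
)

```text
time_s: 2.95
ee_pos: [0.461, -0.2601, 0.0076]
eef_rot: [0.799, 1.571, -0.534]
force: [1.1, -0.8, 0.1]
grip_width: 0.044
```

Run:
```python
from h import *
o=ctrl.get_obs();w=ctrl.camera('wrist')
cv2.imwrite('pics/w2.png',w[:,:,::-1])
print(o['ee_pos'],o['time_s'],o['force'],o['grip_width'])
```

```text
[ 0.4609568  -0.26007336  0.00758895] 2.95 [ 1.11024073 -0.8303215   0.07003485] 0.0439909446134869
```

View pics/w2.png

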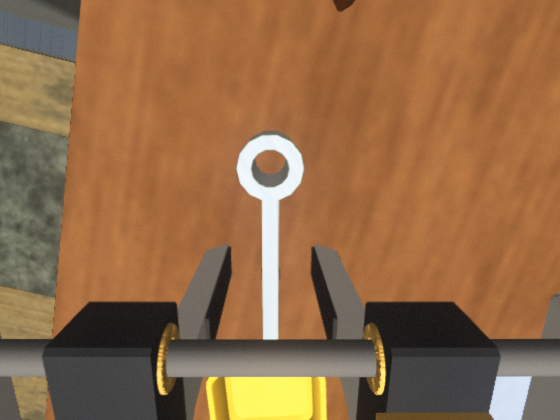

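Emit:
play_rows(
  increments=[
    [[255, 0, 0, 0, 0], [255, 0, 0, 0, 0], [255, 0, 0, 0, 0], [255, 0, 0, 0, 0], [255, 0, 0, 0, 0], [255, 0, 0, 0, 0], [255, 0, 0, 0, 0], [255, 0, 0, 0, 0]],
  ],
)

```text
time_s: 3.67
ee_pos: [0.4609, -0.2601, 0.0074]
eef_rot: [-1.966, 1.571, 2.985]
force: [-0.0, -0.4, 0.2]
grip_width: 0.008
```

```bash
python3 - <<'E'
from h import *
o=ctrl.get_obs();w=ctrl.camera('wrist')
cv2.imwrite('pics/w3.png',w[:,:,::-1])
print(o['ee_pos'],o['time_s'],o['force'],o['grip_width'])
E
python3 plan.py .57 -.04 .12 -.01 9 255
```

```text
[ 0.46089094 -0.26009508  0.00743272] 3.6667 [-0.03245396 -0.38703652  0.21301983] 0.007996774952769709
from [ 0.4609 -0.2601  0.0074] yaw 0.2381 dyaw -0.2481 w 0.0077
[[255,-1.25,1.75,-2.09,np.float64(1.6)],[255,-1.25,1.7,-2.14,np.float64(1.6)],[255,-1.25,1.64,-2.19,np.float64(1.6)],[255,-1.25,1.57,-2.23,np.float64(1.6)],[255,-1.25,1.51,-2.27,np.float64(1.6)],[255,-1.25,1.45,-2.31,np.float64(1.6)],[255,-1.25,1.38,-2.35,np.float64(1.6)],[255,-1.25,1.32,-2.39,np.float64(1.6)],[255,-1.26,1.24,-2.43,np.float64(1.6)]]
left [ 3.08160267e-05  4.01440516e-05 -1.84327696e-05]
```

View pics/w3.png

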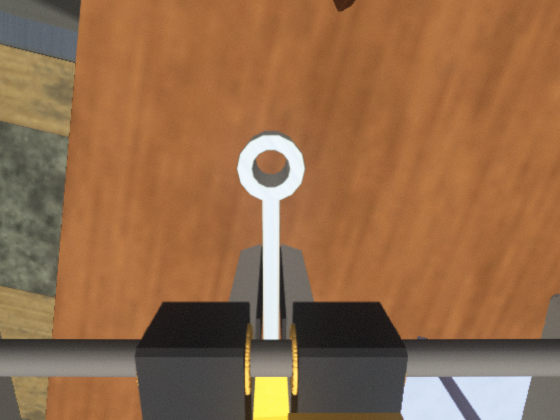

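Emit:
play_rows(
  increments=[
    [[255, -2, 0, 0, 0], [255, -2.5, 0, 0, 0], [255, -2.5, 0, 0, 0], [255, -1.25, 1.75, -2.1, 1.6], [255, -1.25, 1.7, -2.15, 1.6], [255, -1.25, 1.65, -2.2, 1.6], [255, -1.25, 1.55, -2.25, 1.6], [255, -1.25, 1.5, -2.3, 1.6], [255, 0, 1.45, -2.3, 1.6], [255, 0, 1.4, -2.35, 1.6], [255, 0, 1.3, -2.4, 1.6], [255, 0, 1.2, -2.4, 1.6]],
  ],
)

```text
time_s: 4.72
ee_pos: [0.5695, -0.0382, 0.1397]
eef_rot: [-1.609, 1.57, 3.089]
force: [-0.0, -0.8, -2.5]
grip_width: 0.0077
```

Emit:
play_rows(
  increments=[
    [[255, 0, 0, -1, 0], [255, 0, 0, 0, 0], [255, 0, 0, 0, 0]],
  ],
)

```text
time_s: 4.97
ee_pos: [0.569, -0.0297, 0.1396]
eef_rot: [-1.385, 1.57, -2.968]
force: [0.5, 0.1, -2.0]
grip_width: 0.0078
```

Run:
```python
from h import *
o=ctrl.get_obs();w=ctrl.camera('wrist')
np.save('o4.npy',o,allow_pickle=True)
cv2.imwrite('pics/w4.png',cv2.resize(w[:,:,::-1],None,fx=1.4,fy=1.4,interpolation=cv2.INTER_CUBIC))
print(o['ee_pos'],o['time_s'],o['force'],o['grip_width'])
M=R.from_euler('xyz',o['eef_rot']).as_matrix();print(M,np.arctan2(M[1,1],M[0,1]))
```

```text
[ 0.5689571  -0.02970581  0.13960934] 4.9667 [ 0.52168143  0.0891942  -2.01868823] 0.007764175498087194
[[-8.11335001e-04  9.99929406e-01 -1.18543197e-02]
 [-1.42326519e-04 -1.18544390e-02 -9.99929724e-01]
 [-9.99999661e-01 -8.09590799e-04  1.51934393e-04]] -0.011854720543800814
```

View pics/w4.png

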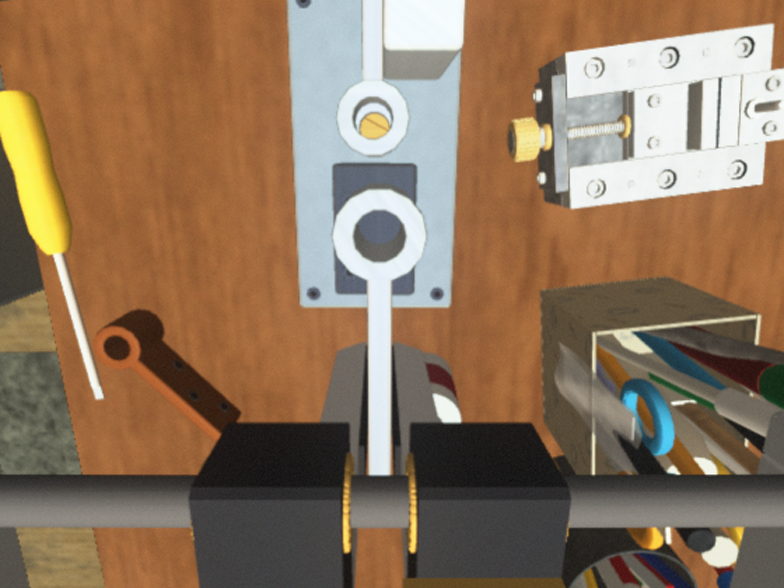

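Run:
```python
from h import *
np.set_printoptions(precision=4,suppress=True)
o=np.load('o4.npy',allow_pickle=True).item()
w=cv2.imread('pics/w4.png')
cv2.imwrite('pics/w4c.png',cv2.resize(w[60:320,270:490],None,fx=2.5,fy=2.5,interpolation=cv2.INTER_CUBIC))
print('topk',back('wrist',np.array([(372.5,118)])/1.4,.11,o))
print('plate',back('wrist',np.array([(302,306),(449,305),(292,0),(462,0)])/1.4,.012,o))
print('ledge',back('wrist',np.array([(333,163),(416,163),(335,294),(414,294)])/1.4,.046,o))
print('leafk',back('wrist',np.array([(379.5,235)])/1.4,.168,o))
# oil can from top and side
print('can',back('top',[[325,160.5]],.118), back('side',[[258.5,189]],.118))
print(ray('side',[[258.5,189]]),ray('top',[[325,160.5]]))
```

```text
topk [[0.5678 0.0647 0.11  ]]
plate [[ 0.5187 -0.0429  0.012 ]
 [ 0.6147 -0.0434  0.012 ]
 [ 0.5227  0.1355  0.012 ]
 [ 0.6177  0.1343  0.012 ]]
ledge [[ 0.5454  0.0472  0.046 ]
 [ 0.5901  0.0467  0.046 ]
 [ 0.5438 -0.0258  0.046 ]
 [ 0.5895 -0.0264  0.046 ]]
leafk [[0.5701 0.0259 0.168 ]]
can [[ 0.5857 -0.093   0.118 ]] [[ 0.5693 -0.036   0.118 ]]
(array([0.2466, 0.7785, 0.5743]), array([[ 0.3275, -0.8268, -0.4632]])) (array([0.3811, 0.0043, 1.1097]), array([[ 0.2034, -0.0966, -0.9857]]))
```

View pics/w4c.png

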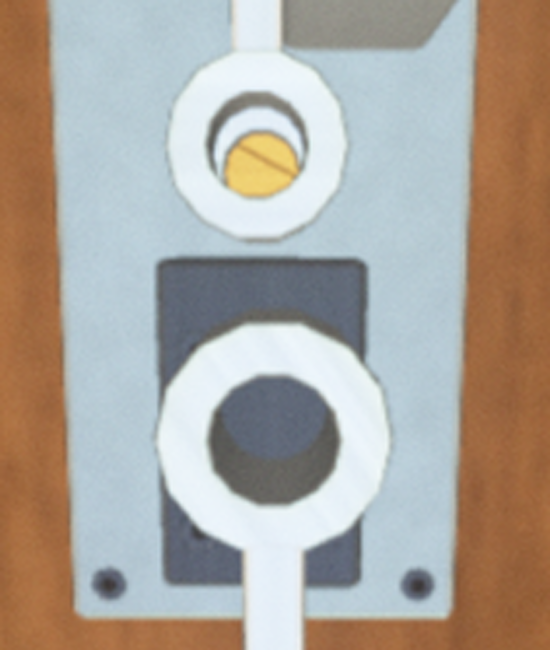

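Emit:
play_rows(
  increments=[
    [[255, 1.5, -0.2, 0, 0], [255, 2.0, 0, 0, 0], [255, 2.0, 0, 0, 0], [255, 2.0, 0, 0, 0], [255, 1.0, 0, 0, 0], [255, 0, 0, 0, 0], [255, 0, 0, 0, 0]],
  ],
)

```text
time_s: 5.6
ee_pos: [0.5673, -0.0304, 0.0551]
eef_rot: [-1.374, 1.571, -2.959]
force: [-0.1, 0.8, -1.7]
grip_width: 0.0077
```

Run:
```python
from h import *
o=ctrl.get_obs();w=ctrl.camera('wrist')
np.save('o5.npy',o,allow_pickle=True)
cv2.imwrite('pics/w5.png',cv2.resize(w[0:300,130:410,::-1],None,fx=2,fy=2,interpolation=cv2.INTER_CUBIC))
crop(ctrl.camera('side'),190,190,345,345,4,'pics/s5.png')
print(o['ee_pos'],o['time_s'],o['force'],o['grip_width'])
M=R.from_euler('xyz',o['eef_rot']).as_matrix();print(np.arctan2(M[1,1],M[0,1]))
```

```text
[ 0.56730893 -0.03041901  0.05511508] 5.6 [-0.07778021  0.76756544 -1.65009107] 0.007673645869584425
-0.014076015572293977
```

View pics/w5.png

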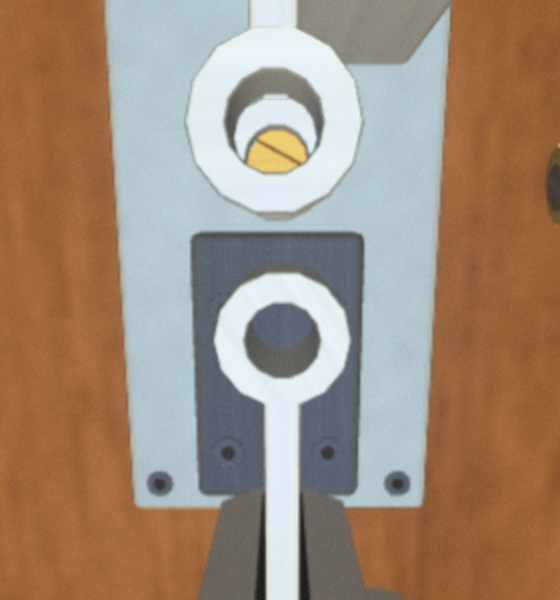

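View pics/s5.png

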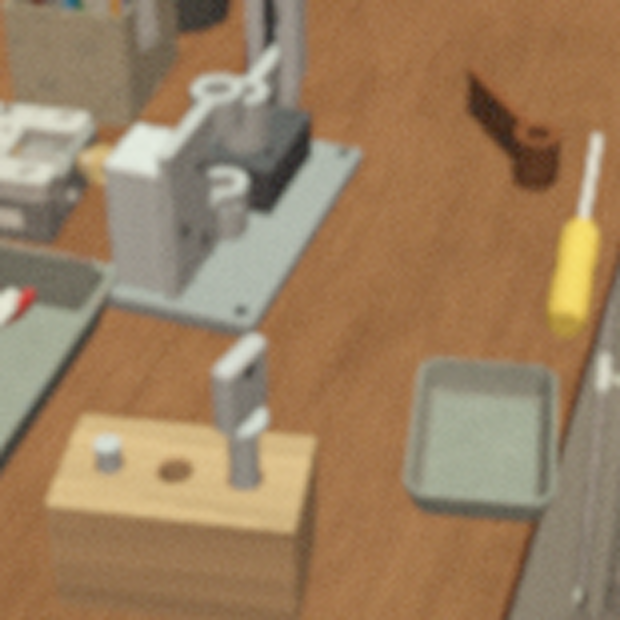

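Run:
```python
from h import *
np.set_printoptions(precision=4,suppress=True)
o=np.load('o5.npy',allow_pickle=True).item()
f=lambda p: np.array(p)/2.+np.array([130,0])
print('topk',back('wrist',f([(275,120)]),.11,o))
print('ledge',back('wrist',f([(192,233),(363,233),(200,494),(356,494)]),.046,o))
print('plate',back('wrist',f([(135,507),(422,507)]),.012,o))
z=o['ee_pos'][2]-.0074
print('leafk',back('wrist',f([(282.5,340)]),z+.036,o),z)
```

```text
topk [[0.568  0.0649 0.11  ]]
ledge [[ 0.5455  0.0469  0.046 ]
 [ 0.59    0.0462  0.046 ]
 [ 0.5442 -0.0256  0.046 ]
 [ 0.5891 -0.0263  0.046 ]]
plate [[ 0.5174 -0.0431  0.012 ]
 [ 0.6154 -0.0446  0.012 ]]
leafk [[0.5687 0.0243 0.0837]] 0.04771508082151461
```

Emit:
play_rows(
  increments=[
    [[255, 0, -0.12, -0.8, 0], [255, 0, 0, -0.8, 0], [255, 0, 0, -0.8, 0], [255, 0, 0, -0.8, 0], [255, 0, 0, -0.85, 0], [255, 0, 0, 0, 0], [255, 0, 0, 0, 0]],
  ],
)

```text
time_s: 6.28
ee_pos: [0.5667, 0.0116, 0.0549]
eef_rot: [-0.721, 1.571, -2.303]
force: [-0.2, -0.2, -3.0]
grip_width: 0.0081
```

Run:
```python
from h import *
o=ctrl.get_obs();w=ctrl.camera('wrist')
np.save('o6.npy',o,allow_pickle=True)
cv2.imwrite('pics/w6.png',cv2.resize(w[60:260,190:350,::-1],None,fx=3,fy=3,interpolation=cv2.INTER_CUBIC))
crop(ctrl.camera('side'),205,190,305,270,6,'pics/s6.png')
print(o['ee_pos'],o['time_s'],o['force'],o['grip_width'])
```

```text
[0.56671986 0.01157052 0.05494257] 6.2833 [-0.23192905 -0.1983167  -3.00771669] 0.008084565920301257
```

View pics/w6.png

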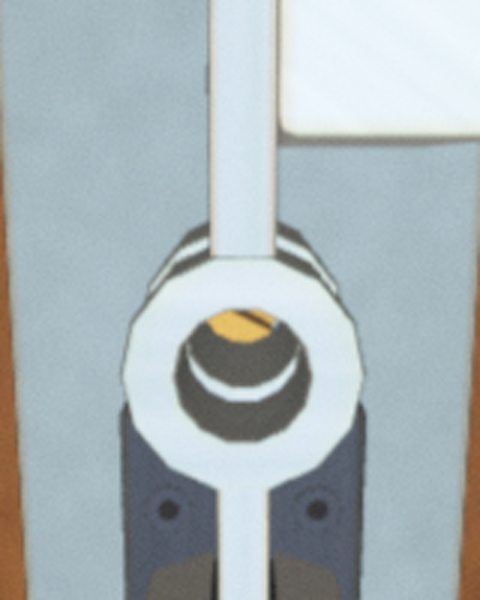

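View pics/s6.png

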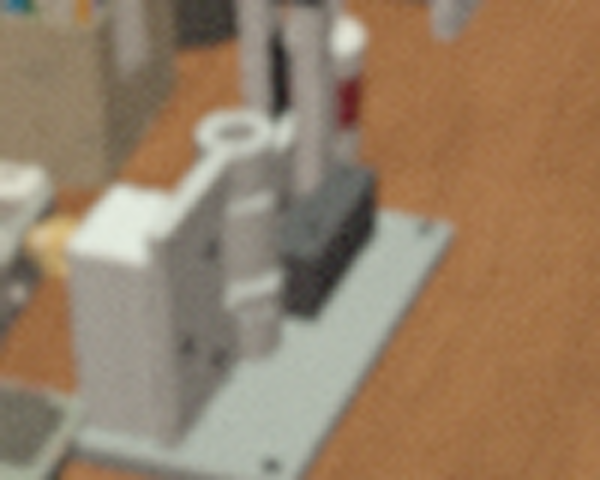

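```bash
cat > ov.py <<'E'
from h import *
import sys
def ov(fn,out,o,x0,y0,s,circles):
    im=cv2.imread(fn); f=1
    im=cv2.resize(im,None,fx=800/ max(im.shape) ,fy=800/max(im.shape)) if 0 else im
    a=np.linspace(0,2*np.pi,60)
    for (c,z,r,col) in circles:
        P=np.c_[c[0]+r*np.cos(a),c[1]+r*np.sin(a),np.full(60,z)]
        q=(proj('wrist',P,o)-[x0,y0])*s
        cv2.polylines(im,[np.round(q).astype(int)],True,col,1,cv2.LINE_AA)
    cv2.imwrite(out,im)
E
python3 - <<'E'
from ov import *
o=np.load('o6.npy',allow_pickle=True).item()
im=cv2.imread('pics/w6.png')
A=(.568,.0648)
zb=.0475
for k,L in enumerate([(.5683,.0663),(.5683,.065)]):
    ov('pics/w6.png',f'pics/w6o{k}.png',o,190,60,3,[(A,.11,.015,(0,0,255)),(A,.11,.008,(0,0,255)),(A,.086,.008,(0,160,0)),(L,zb+.036,.008,(255,0,0)),(L,zb,.008,(255,0,255)),(A,.046,.008,(0,255,255))])
a=cv2.imread('pics/w6o0.png')[180:460,100:380];b=cv2.imread('pics/w6o1.png')[180:460,100:380]
cv2.imwrite('pics/w6o.png',cv2.resize(np.hstack([a,b]),None,fx=1.4,fy=1.4,interpolation=cv2.INTER_CUBIC))
E
```

```text
(no output)
```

View pics/w6o.png

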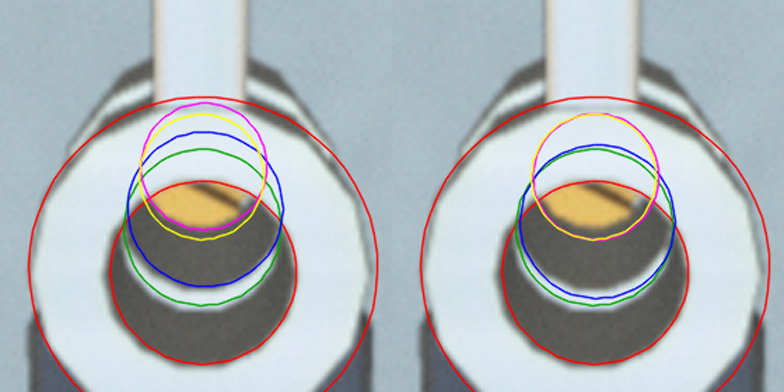

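Emit:
play_rows(
  increments=[
    [[255, 0, 0, 0.16, 0], [255, 0, 0, 0, 0], [255, 0, 0, 0, 0]],
  ],
)

```text
time_s: 6.63
ee_pos: [0.5667, 0.009, 0.0549]
eef_rot: [-0.582, 1.571, -2.167]
force: [0.7, -0.3, -2.1]
grip_width: 0.0082
```

Run:
```python
from ov import *
o=ctrl.get_obs();w=ctrl.camera('wrist')
np.save('o7.npy',o,allow_pickle=True)
cv2.imwrite('pics/w7.png',cv2.resize(w[120:220,220:320,::-1],None,fx=6,fy=6,interpolation=cv2.INTER_CUBIC))
print(o['ee_pos'],o['time_s'],o['force'])
```

```text
[0.56671613 0.0089627  0.05494531] 6.6333 [ 0.74019116 -0.26855711 -2.12337139]
```

View pics/w7.png

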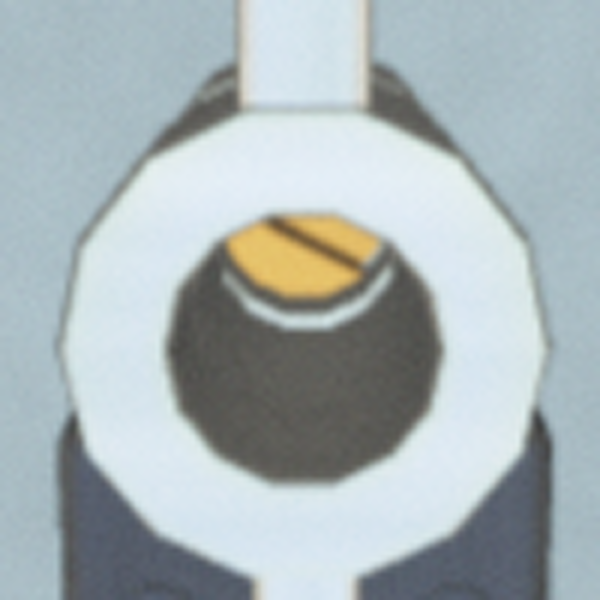

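Run:
```python
from ov import *
o=np.load('o7.npy',allow_pickle=True).item()
A=(.568,.0648);zb=.0475
im=[]
for k,L in enumerate([(.5683,.0637),(.5683,.0647)]):
    ov('pics/w7.png',f'pics/w7o{k}.png',o,220,120,6,[(A,.11,.015,(0,0,255)),(A,.11,.008,(0,0,255)),(A,.086,.008,(0,160,0)),(L,zb+.036,.008,(255,0,0)),(L,zb,.008,(255,0,255)),(A,.046,.008,(0,255,255))])
    im.append(cv2.imread(f'pics/w7o{k}.png')[50:600,100:500])
cv2.imwrite('pics/w7o.png',np.hstack(im))
```

```text
(no output)
```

View pics/w7o.png

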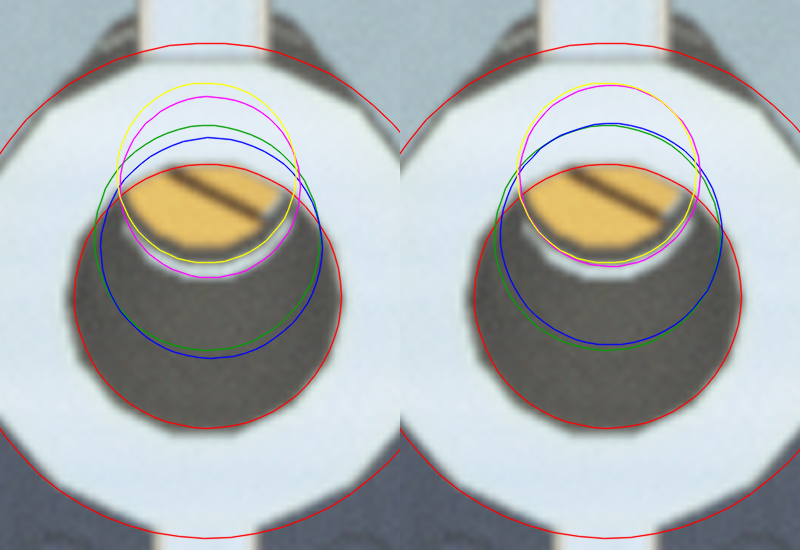

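Emit:
play_rows(
  increments=[
    [[255, 0, 0, -0.12, 0], [255, 0, 0, 0, 0], [255, 0, 0, 0, 0]],
  ],
)

```text
time_s: 6.93
ee_pos: [0.5667, 0.0106, 0.0549]
eef_rot: [-1.912, 1.571, 2.788]
force: [0.6, -0.3, -2.6]
grip_width: 0.0077
```

Run:
```python
from ov import *
o=ctrl.get_obs();w=ctrl.camera('wrist')
np.save('o8.npy',o,allow_pickle=True)
cv2.imwrite('pics/w8.png',cv2.resize(w[120:220,220:320,::-1],None,fx=6,fy=6,interpolation=cv2.INTER_CUBIC))
print(o['ee_pos'],o['time_s'],o['force'])
A=(.568,.0648);zb=.0475
L=(.5683,.0648)
ov('pics/w8.png',f'pics/w8o.png',o,220,120,6,[(A,.11,.015,(0,0,255)),(A,.11,.008,(0,0,255)),(A,.086,.008,(0,160,0)),(L,zb+.036,.008,(255,0,0)),(L,zb,.008,(255,0,255)),(A,.046,.008,(0,255,255))])
cv2.imwrite('pics/w8o.png',np.hstack([cv2.imread('pics/w8.png')[50:600,100:500],cv2.imread('pics/w8o.png')[50:600,100:500]]))
```

```text
[0.56671421 0.01058457 0.05492936] 6.9333 [ 0.60754203 -0.32107456 -2.64543528]
```

View pics/w8o.png

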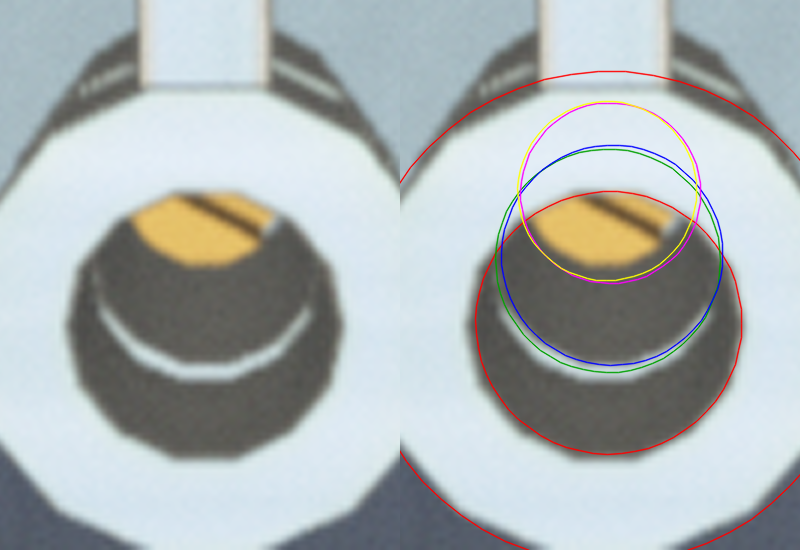

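Emit:
play_rows(
  increments=[
    [[255, 0, 0, 0.05, 0], [255, 0, 0, 0, 0], [255, 0.06, 0, 0, 0], [255, 0.06, 0, 0, 0], [255, 0.04, 0, 0, 0], [255, 0, 0, 0, 0]],
  ],
)

```text
time_s: 7.48
ee_pos: [0.5667, 0.01, 0.0532]
eef_rot: [-1.581, 1.571, 3.118]
force: [-1.3, 0.2, -2.4]
grip_width: 0.0076
```

Emit:
play_rows(
  increments=[
    [[255, 0.04, 0, 0, 0], [255, 0, 0, 0, 0], [255, 0, 0, 0, 0]],
  ],
)

```text
time_s: 7.73
ee_pos: [0.5667, 0.0101, 0.0529]
eef_rot: [-1.752, 1.571, 2.947]
force: [-0.9, -0.2, -2.4]
grip_width: 0.0079
```

Run:
```python
from ov import *
w=ctrl.camera('wrist')
cv2.imwrite('pics/w9.png',cv2.resize(w[120:220,220:320,::-1],None,fx=6,fy=6,interpolation=cv2.INTER_CUBIC))
for i in range(3): 
    o=ctrl.get_obs();print(o['ee_pos'],o['time_s'],o['force'])
```

```text
[0.56669878 0.01006824 0.05295379] 7.7833 [-0.69452402 -0.65467191 -2.68933086]
[0.56669878 0.01006824 0.05295379] 7.7833 [-0.69452402 -0.65467191 -2.68933086]
[0.56669878 0.01006824 0.05295379] 7.7833 [-0.69452402 -0.65467191 -2.68933086]
```

View pics/w9.png

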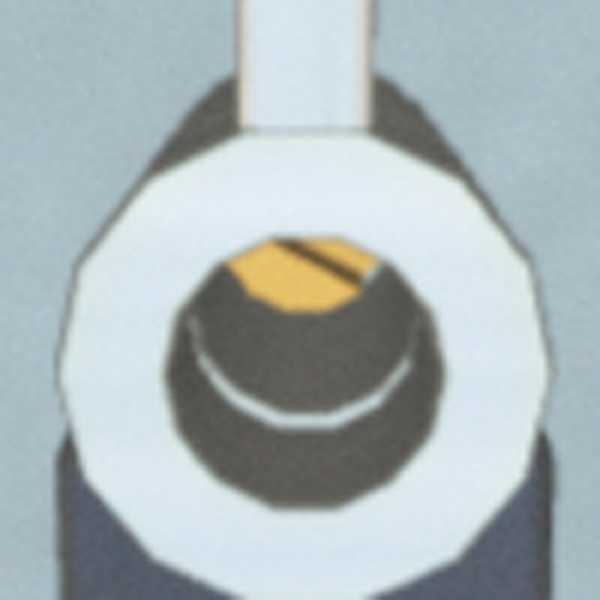

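Emit:
play_rows(
  increments=[
    [[255, 0.05, 0, 0, 0], [255, 0, 0, 0, 0], [255, 0, 0, 0, 0]],
  ],
)

```text
time_s: 8.03
ee_pos: [0.5668, 0.0101, 0.0527]
eef_rot: [1.572, 1.57, -0.012]
force: [-1.6, 1.0, 2.9]
grip_width: 0.0075
```

Emit:
play_rows(
  increments=[
    [[255, 0.05, 0, 0, 0], [255, 0, 0, 0, 0], [255, 0, 0, 0, 0]],
  ],
)

```text
time_s: 8.28
ee_pos: [0.5669, 0.0101, 0.0526]
eef_rot: [1.557, 1.57, -0.027]
force: [-4.5, 1.4, 9.1]
grip_width: 0.0078
```

Emit:
play_rows(
  increments=[
    [[255, -0.06, 0, 0, 0], [255, 0, 0, 0, 0], [180, 0, 0, 0, 0], [180, 0, 0, 0, 0], [180, 0, 0, 0, 0], [180, 0, 0, 0, 0], [180, 0, 0, 0, 0]],
  ],
)

```text
time_s: 8.87
ee_pos: [0.5667, 0.01, 0.0525]
eef_rot: [-1.616, 1.571, 3.083]
force: [0.3, -0.4, 0.2]
grip_width: 0.0277
```

Run:
```python
from ov import *
w=ctrl.camera('wrist')
cv2.imwrite('pics/w10.png',cv2.resize(w[80:380,180:360,::-1],None,fx=3,fy=2*1.5,interpolation=cv2.INTER_CUBIC)[:600])
o=ctrl.get_obs();print(o['ee_pos'],o['time_s'],o['force'],o['grip_width'])
np.save('o10.npy',o,allow_pickle=True)
```

```text
[0.56670679 0.01001187 0.05248612] 8.9167 [-0.64376027  0.04194863  0.71863674] 0.027578424246814913
```

View pics/w10.png

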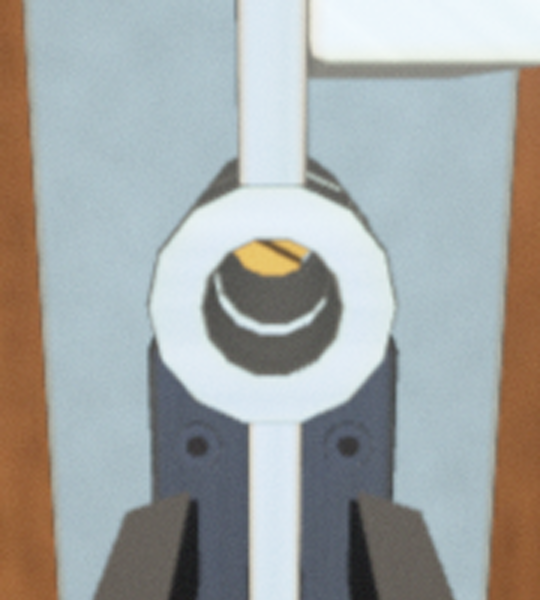

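Emit:
play_rows(
  increments=[
    [[180, -2, 0, 0, 0], [150, -3.5, 0, 0, 0], [120, -3.5, 0, 0, 0], [100, -3, 0, 0, 0], [100, -3, 0, 0, 0], [100, 0, 0, 0, 0], [100, 0, 0, 0, 0]],
  ],
)

```text
time_s: 9.5
ee_pos: [0.5672, 0.01, 0.2039]
eef_rot: [1.535, 1.568, -0.049]
force: [0.1, -0.1, -0.1]
grip_width: 0.0568
```

```bash
python3 - <<'E'
from ov import *
o=ctrl.get_obs();w=ctrl.camera('wrist')
np.save('o11.npy',o,allow_pickle=True)
cv2.imwrite('pics/w11.png',cv2.resize(w[60:260,170:370,::-1],None,fx=3,fy=3,interpolation=cv2.INTER_CUBIC))
print(o['ee_pos'],o['time_s'],o['force'],o['grip_width'])
E
python3 plan.py .456 .295 .21 -.21 9 100
```

```text
[0.56722673 0.01003279 0.20390777] 9.5 [ 0.07790028 -0.09338169 -0.10102736] 0.056834142854250855
from [0.5666 0.01   0.2022] yaw -0.0132 dyaw -0.1968 w 0.057
[[100,-0.09,-1.27,-3.15,np.float64(1.3)],[100,-0.09,-1.34,-3.12,np.float64(1.3)],[100,-0.09,-1.41,-3.09,np.float64(1.3)],[100,-0.08,-1.48,-3.06,np.float64(1.3)],[100,-0.09,-1.55,-3.02,np.float64(1.3)],[100,-0.08,-1.62,-2.98,np.float64(1.3)],[100,-0.09,-1.69,-2.95,np.float64(1.3)],[100,-0.08,-1.75,-2.91,np.float64(1.3)],[100,-0.09,-1.82,-2.87,np.float64(1.3)]]
left [-4.26797251e-05 -2.82218636e-05 -2.40470646e-05]
```

View pics/w11.png

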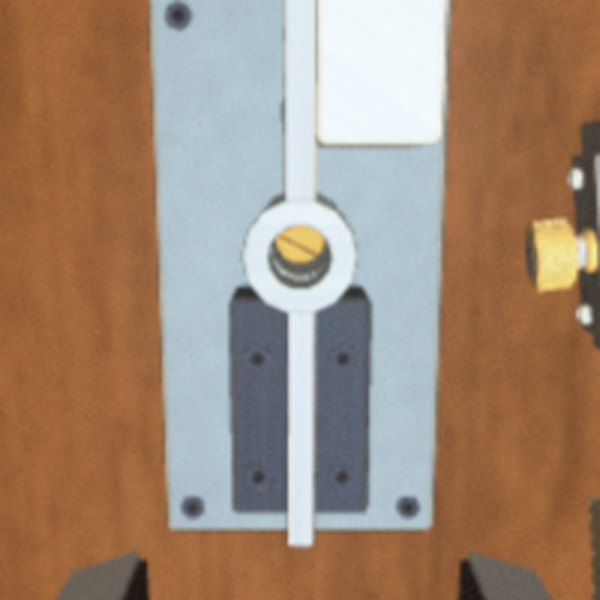

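Emit:
play_rows(
  increments=[
    [[100, -0.1, -1.3, -3.15, 1.3], [100, -0.1, -1.35, -3.1, 1.3], [100, -0.1, -1.4, -3.1, 1.3], [100, -0.1, -1.5, -3.05, 1.3], [100, -0.1, -1.55, -3, 1.3], [100, -0.1, -1.6, -3, 1.3], [100, 0, -1.7, -2.95, 1.3], [100, 0, -1.75, -2.9, 1.3], [100, 0, -1.8, -2.85, 1.3], [100, 0, 0, 0, 0], [100, 0, 0, 0, 0]],
  ],
)

```text
time_s: 10.47
ee_pos: [0.4549, 0.2953, 0.2069]
eef_rot: [-0.814, 1.568, -2.599]
force: [-0.6, -0.6, -0.4]
grip_width: 0.0573
```

Run:
```python
from ov import *
np.set_printoptions(precision=4,suppress=True)
o=np.load('o11.npy',allow_pickle=True).item()
print('topk',back('wrist',np.array([[300,256]])/3+[170,60],.11,o))
o=ctrl.get_obs();w=ctrl.camera('wrist')
np.save('o12.npy',o,allow_pickle=True)
cv2.imwrite('pics/w12.png',cv2.resize(w[:,:,::-1],None,fx=1.4,fy=1.4,interpolation=cv2.INTER_CUBIC))
print(o['ee_pos'],o['time_s'],o['force'],o['grip_width'])
print(proj('wrist',[[.456,.301,.064],[.456,.301,.135]],o)*1.4)
```

```text
topk [[0.5679 0.0652 0.11  ]]
[0.4549 0.2953 0.2069] 10.4667 [-0.5521 -0.5559 -0.3788] 0.05725024123323555
[[379.0186 271.4093]
 [378.7378 300.5742]]
```

View pics/w12.png

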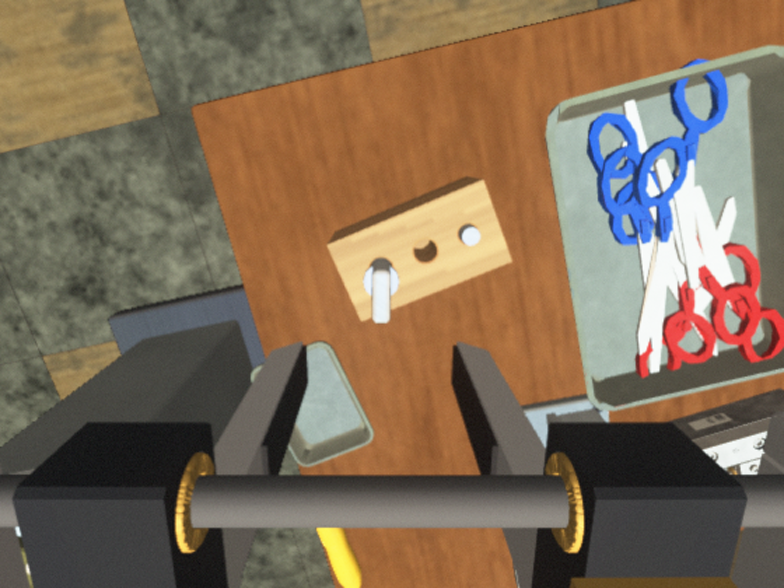

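Run:
```python
import cv2
im=cv2.imread('pics/w12.png')
cv2.imwrite('pics/w12c.png',cv2.resize(im[220:350,310:450],None,fx=5,fy=4.6,interpolation=cv2.INTER_CUBIC))
```

```text
(no output)
```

View pics/w12c.png

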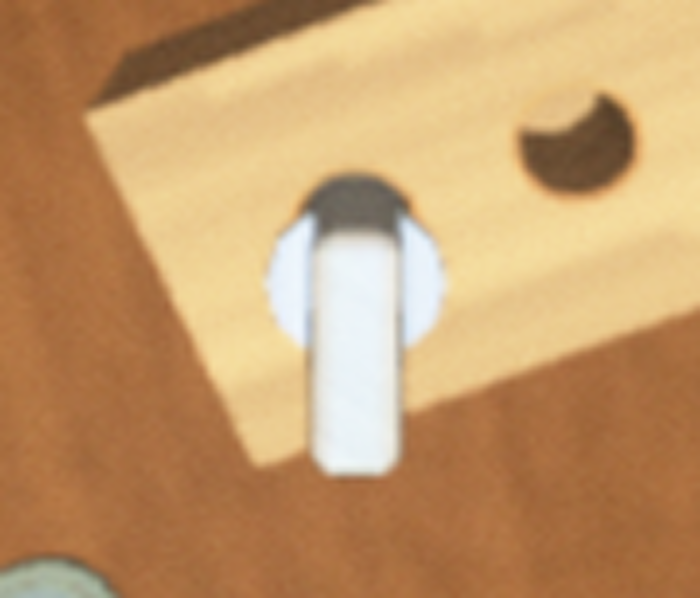

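```bash
python3 - <<'E'
from h import *
np.set_printoptions(precision=4,suppress=True)
o=np.load('o12.npy',allow_pickle=True).item()
f=lambda p:(np.array(p)/[5,4.6]+[310,220])/1.4
W=back('wrist',f([(358,232),(355,475),(310,353),(402,353)]),.135,o);print(W,W[:2].mean(0),np.linalg.norm(W[1]-W[0]),np.linalg.norm(W[3]-W[2]))
d=W[0]-W[1];print('pin y yaw',np.arctan2(d[1],d[0]),'tool y yaw',np.arctan2(d[1],d[0])-np.pi/2)
print('collar',back('wrist',f([(356,283)]),.099,o))
E
python3 plan.py .4555 .3 .16 -.19 3 100
```

```text
[[0.461  0.3167 0.135 ]
 [0.4545 0.2883 0.135 ]
 [0.453  0.3038 0.135 ]
 [0.4625 0.3017 0.135 ]] [0.4577 0.3025 0.135 ] 0.029207686563108584 0.009794544770848613
pin y yaw 1.3453068345268475 tool y yaw -0.22548949226804904
collar [[0.4577 0.3023 0.099 ]]
from [0.4554 0.2944 0.2072] yaw -0.2161 dyaw 0.0261 w 0.0569
[[100,1.57,-0.04,-0.19,np.float64(-0.5)],[100,1.57,-0.03,-0.18,np.float64(-0.5)],[100,1.58,-0.03,-0.19,np.float64(-0.5)]]
left [-2.89307150e-05 -1.01829441e-05  2.20041906e-05]
```

Emit:
play_rows(
  increments=[
    [[100, 1.8, 0.1, -0.77, 0.5], [100, 2, 0, 0, 0], [100, 2, 0, 0, 0], [100, 2, 0, 0, 0], [100, 1.5, 0, 0, 0], [100, 0.95, 0, 0, 0], [100, 0, 0, 0, 0], [100, 0, 0, 0, 0]],
  ],
)

```text
time_s: 11.18
ee_pos: [0.4589, 0.3012, 0.1061]
eef_rot: [-0.796, 1.57, -2.594]
force: [-0.0, 0.2, 1.0]
grip_width: 0.0568
```

Run:
```python
from ov import *
o=ctrl.get_obs();w=ctrl.camera('wrist')
np.save('o13.npy',o,allow_pickle=True)
cv2.imwrite('pics/w13.png',cv2.resize(w[120:380,150:400,::-1],None,fx=2.3,fy=2.3,interpolation=cv2.INTER_CUBIC))
crop(ctrl.camera('side'),190,190,345,345,4,'pics/s13.png')
print(o['ee_pos'],o['time_s'],o['force'],o['grip_width'])
```

```text
[0.45887828 0.30117767 0.10608631] 11.1833 [-0.03357637  0.21837762  0.95648306] 0.05675146579696826
```

View pics/w13.png

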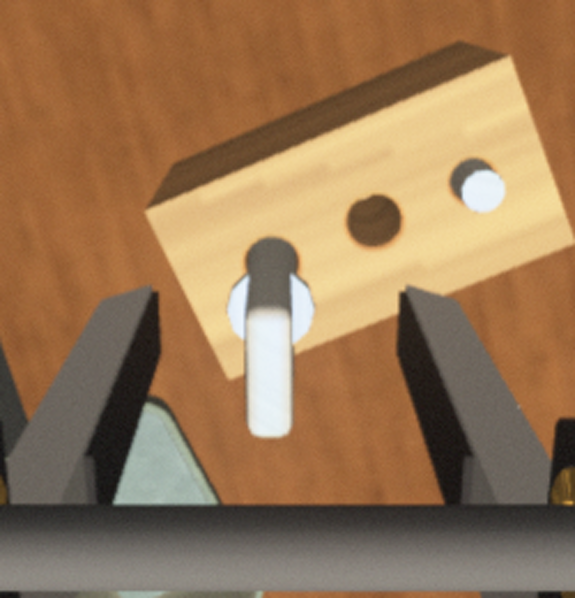

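View pics/s13.png

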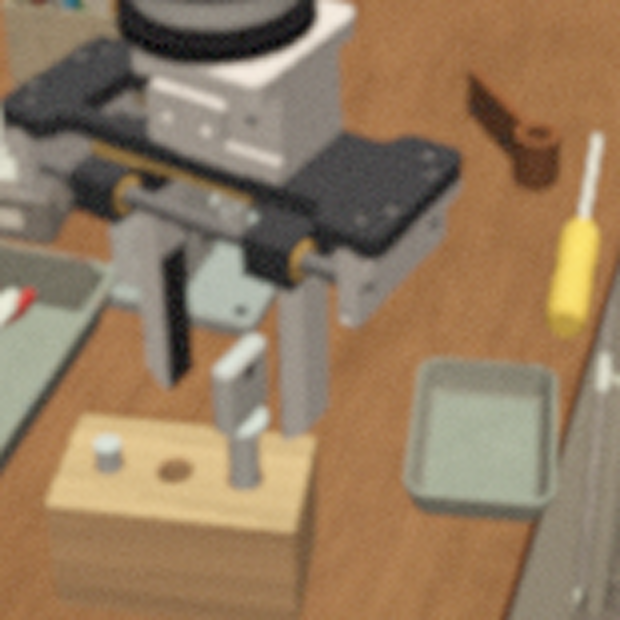

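Run:
```python
from h import *
np.set_printoptions(precision=4,suppress=True)
o=np.load('o13.npy',allow_pickle=True).item()
f=lambda p:np.array(p)/2.3+[150,120]
W=back('wrist',f([(270,308),(269,437)]),.135,o);m=W.mean(0);print(W,m,np.linalg.norm(W[1]-W[0]))
d=W[0]-W[1];print(np.arctan2(d[1],d[0])-np.pi/2)
M=R.from_euler('xyz',o['eef_rot']).as_matrix();print('tool frame',M.T@(m-o['ee_pos']),np.arctan2(M[1,1],M[0,1]))
print('collar',back('wrist',f([(270,308)]),.099,o))
```

```text
[[0.4612 0.317  0.135 ]
 [0.4543 0.2886 0.135 ]] [0.4577 0.3028 0.135 ] 0.029149826561237678
-0.2378771613481363
tool frame [-0.0289 -0.0015 -0.0013] -0.22702558627491726
collar [[0.4574 0.3026 0.099 ]]
```

Emit:
play_rows(
  increments=[
    [[100, 0.1, -0.15, -0.13, 0.4], [100, 0, 0, 0, 0], [255, 0, 0, 0, 0], [255, 0, 0, 0, 0], [255, 0, 0, 0, 0], [255, 0, 0, 0, 0], [255, 0, 0, 0, 0], [255, 0, 0, 0, 0], [255, 0, 0, 0, 0], [255, 0, 0, 0, 0], [255, 0, 0, 0, 0], [255, 0, 0, 0, 0]],
  ],
  newtons=40,
)

```text
time_s: 12.28
ee_pos: [0.4574, 0.3034, 0.105]
eef_rot: [-1.044, 1.571, -2.848]
force: [-0.0, 0.4, -0.2]
grip_width: 0.0097
```

Emit:
play_rows(
  increments=[
    [[255, 0, 0, 0, 0], [255, 0, 0, 0, 0]],
  ],
)

```text
time_s: 12.45
ee_pos: [0.4574, 0.3034, 0.105]
eef_rot: [-0.151, 1.571, -1.955]
force: [0.2, -0.4, -0.5]
grip_width: 0.0097
```

Run:
```python
from ov import *
o=ctrl.get_obs();w=ctrl.camera('wrist')
np.save('o14.npy',o,allow_pickle=True)
cv2.imwrite('pics/w14.png',cv2.resize(w[120:380,150:400,::-1],None,fx=2.3,fy=2.3,interpolation=cv2.INTER_CUBIC))
print(o['ee_pos'],o['time_s'],o['force'],o['grip_width'])
M=R.from_euler('xyz',o['eef_rot']).as_matrix();print(np.arctan2(M[1,1],M[0,1]))
```

```text
[0.45736392 0.3033968  0.10503029] 12.45 [ 0.23349965 -0.39533874 -0.53457996] 0.009724698644157032
-0.23314364897946807
```

View pics/w14.png

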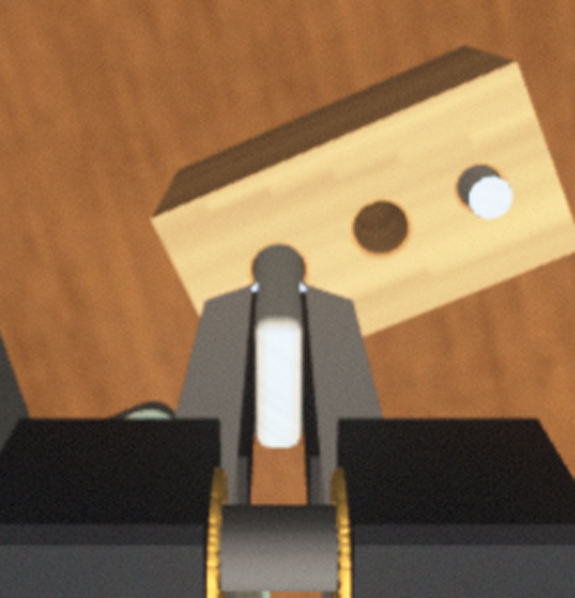

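Run:
```python
from h import *
np.set_printoptions(precision=4,suppress=True)
o=np.load('o14.npy',allow_pickle=True).item()
f=lambda p:np.array(p)/2.3+[150,120]
W=back('wrist',f([(280,319),(279,447)]),.135,o);m=W.mean(0);print(W,m,np.linalg.norm(W[1]-W[0]))
M=R.from_euler('xyz',o['eef_rot']).as_matrix();print('tool frame',M.T@(m-o['ee_pos']))
```

```text
[[0.4612 0.3168 0.135 ]
 [0.4543 0.2887 0.135 ]] [0.4578 0.3028 0.135 ] 0.02893803377337033
tool frame [-0.03    0.0006  0.0005]
```

Emit:
play_rows(
  increments=[
    [[255, -0.5, 0, 0, 0], [255, -1, 0, 0, 0], [255, -2, 0, 0, 0], [255, -2, 0, 0, 0], [255, -2.5, 0, 0, 0], [255, -2.5, 0, 0, 0], [255, -2, 0, 0, 0], [255, 0, 0, 0, 0]],
  ],
)

```text
time_s: 13.17
ee_pos: [0.4585, 0.3041, 0.2352]
eef_rot: [2.332, 1.564, 0.528]
force: [0.0, -1.0, -0.6]
grip_width: 0.0097
```

```bash
python3 plan.py .568 .065 .23 .137 9 255;  python3 - <<'E'
from h import *
w=ctrl.camera('wrist')
cv2.imwrite('pics/w15.png',cv2.resize(w[120:380,150:400,::-1],None,fx=2.3,fy=2.3,interpolation=cv2.INTER_CUBIC))
E
```

```text
from [0.4585 0.3041 0.2352] yaw -0.2331 dyaw 0.3701 w 0.0097
[[255,0.06,1.8,2.3,np.float64(-2.4)],[255,0.06,1.7,2.38,np.float64(-2.4)],[255,0.05,1.6,2.45,np.float64(-2.4)],[255,0.06,1.49,2.51,np.float64(-2.4)],[255,0.05,1.39,2.57,np.float64(-2.4)],[255,0.06,1.28,2.63,np.float64(-2.4)],[255,0.05,1.17,2.68,np.float64(-2.4)],[255,0.06,1.05,2.72,np.float64(-2.4)],[255,0.05,0.94,2.77,np.float64(-2.4)]]
left [ 4.93738349e-06  4.46285854e-05 -8.21057639e-09]
```

View pics/w15.png

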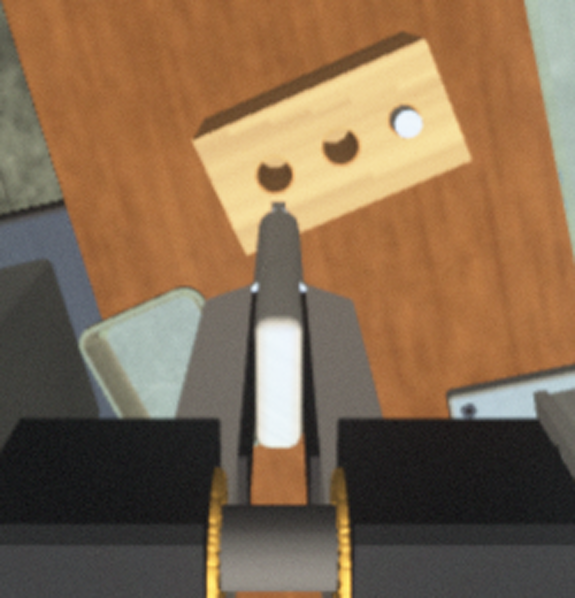

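Emit:
play_rows(
  increments=[
    [[255, 0, 1.8, 2.3, -2.4], [255, 0, 1.7, 2.4, -2.4], [255, 0, 1.6, 2.45, -2.4], [255, 0, 1.5, 2.5, -2.4], [255, 0, 1.4, 2.55, -2.4], [255, 0, 1.3, 2.6, -2.4], [255, 0, 1.15, 2.7, -2.4], [255, 0, 1.05, 2.7, -2.4], [255, 0, 0.95, 2.8, -2.4], [255, 0, 0, 0, 0], [255, 0, 0, 0, 0], [255, 0, 0, 0, 0]],
  ],
)

```text
time_s: 14.22
ee_pos: [0.5667, 0.0647, 0.2292]
eef_rot: [-1.796, 1.569, 3.059]
force: [0.5, 1.0, -0.6]
grip_width: 0.0096
```

Run:
```python
from h import *
o=ctrl.get_obs();w=ctrl.camera('wrist')
np.save('o16.npy',o,allow_pickle=True)
cv2.imwrite('pics/w16.png',cv2.resize(w[60:320,150:400,::-1],None,fx=2.3,fy=2.3,interpolation=cv2.INTER_CUBIC))
cv2.imwrite('pics/w16full.png',w[:,:,::-1])
crop(ctrl.camera('side'),195,170,305,270,6,'pics/s16.png')
print(o['ee_pos'],o['time_s'],o['force'],o['grip_width'])
M=R.from_euler('xyz',o['eef_rot']).as_matrix();print(M,np.arctan2(M[1,1],M[0,1]))
```

```text
[0.56669418 0.06466147 0.22915901] 14.2167 [ 0.51754419  0.95300844 -0.63030302] 0.009595836847742808
[[-1.51843038e-03  9.89771858e-01  1.42651194e-01]
 [ 1.25626577e-04  1.42651546e-01 -9.89772964e-01]
 [-9.99998839e-01 -1.48498056e-03 -3.40948091e-04]] 0.14314000348567857
```

View pics/w16.png

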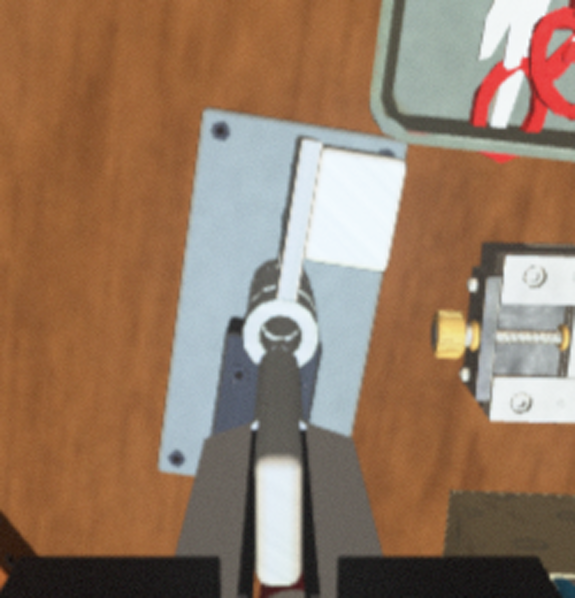

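View pics/s16.png

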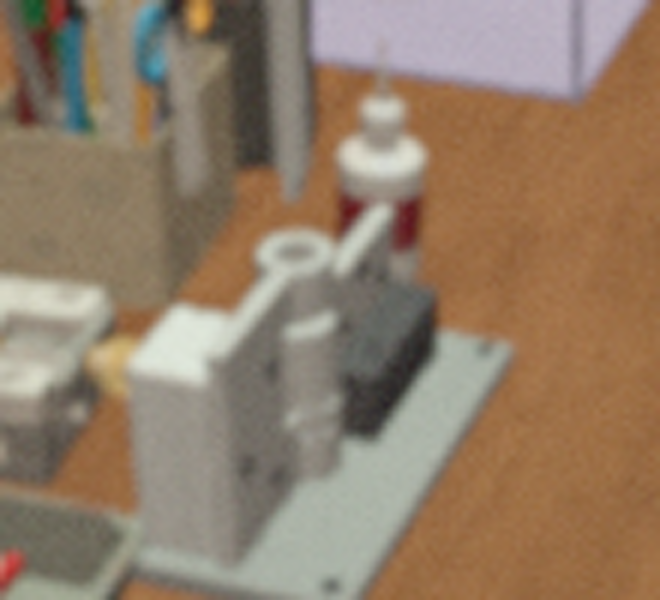

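```bash
cat > meas.py <<'E'
from h import *
np.set_printoptions(precision=4,suppress=True)
def pinpts(o,dy=.0006,dz=.0005,tip=-.095):
    M=R.from_euler('xyz',o['eef_rot']).as_matrix()
    # pin along tool x; tip = TCP + .095 x
    b=np.array([0,dy,dz])
    return M,[o['ee_pos']+M@(b+[x,0,0]) for x in (.095,.085,-.030)]
E
python3 - <<'E'
from meas import *
o=np.load('o16.npy',allow_pickle=True).item()
f=lambda p:np.array(p)/2.3+[150,60]
T=back('wrist',f([(282,337)]),.11,o)[0];print('topk',T)
M,P=pinpts(o);print(P); print('pin tip/shoulder/top px',(proj('wrist',P,o)-[150,60])*2.3)
w=cv2.imread('pics/w16full.png')
cv2.imwrite('pics/w16c.png',cv2.resize(w[170:330,220:320],None,fx=5,fy=5*.75,interpolation=cv2.INTER_CUBIC))
E
```

```text
topk [0.5686 0.0647 0.11  ]
[array([0.5672, 0.0643, 0.1342]), array([0.5672, 0.0643, 0.1442]), array([0.5674, 0.0642, 0.2592])]
pin tip/shoulder/top px [[278.1197 354.8568]
 [278.1602 362.8501]
 [278.9658 521.8561]]
```

View pics/w16c.png

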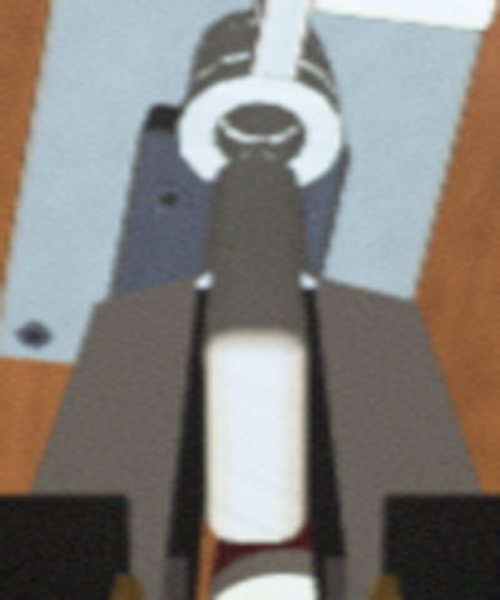

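Emit:
play_rows(
  increments=[
    [[255, 0.6, 0.07, -0.03, 0], [255, 0.7, 0, 0, 0], [255, 0.5, 0, 0, 0], [255, 0, 0, 0, 0], [255, 0, 0, 0, 0], [255, 0, 0, 0, 0]],
  ],
)

```text
time_s: 14.82
ee_pos: [0.5679, 0.0648, 0.2122]
eef_rot: [1.566, 1.571, 0.139]
force: [0.7, 0.2, -1.0]
grip_width: 0.0098
```

Run:
```python
from meas import *
o=ctrl.get_obs();w=ctrl.camera('wrist');s=ctrl.camera('side')
np.save('o17.npy',o,allow_pickle=True)
cv2.imwrite('pics/w17.png',cv2.resize(w[170:270,220:320,::-1],None,fx=6,fy=6,interpolation=cv2.INTER_CUBIC))
crop(s,205,150,305,250,6,'pics/s17.png'); crop(ctrl.camera('top'),215,120,315,200,6,'pics/t17.png')
print(o['ee_pos'],o['time_s'],o['force'],o['grip_width'])
M,P=pinpts(o);print(P);print((proj('wrist',P,o)-[220,170])*6)
A=np.array([[.568,.0648,.11]]);print((proj('wrist',A,o)-[220,170])*6, (proj('side',A)-[205,150])*6,(proj('side',P)-[205,150])*6)
```

```text
[0.5679 0.0648 0.2122] 14.8167 [ 0.6934  0.1789 -0.9647] 0.009787370038559994
[array([0.5685, 0.0644, 0.1172]), array([0.5685, 0.0644, 0.1272]), array([0.5685, 0.0644, 0.2422])]
[[305.532  265.7141]
 [305.6376 286.5661]
 [307.7373 701.3663]]
[[301.9145 248.5297]] [[229.6361 370.1403]] [[227.8369 353.0734]
 [226.6739 330.0797]
 [212.5333  46.1955]]
```

View pics/w17.png

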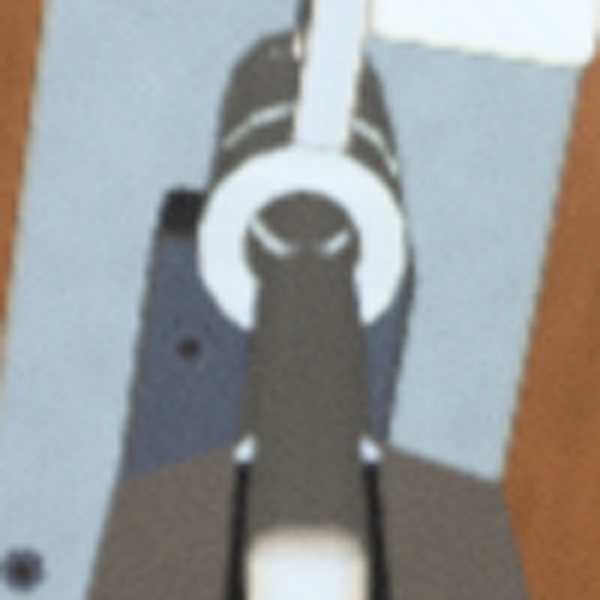

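View pics/s17.png

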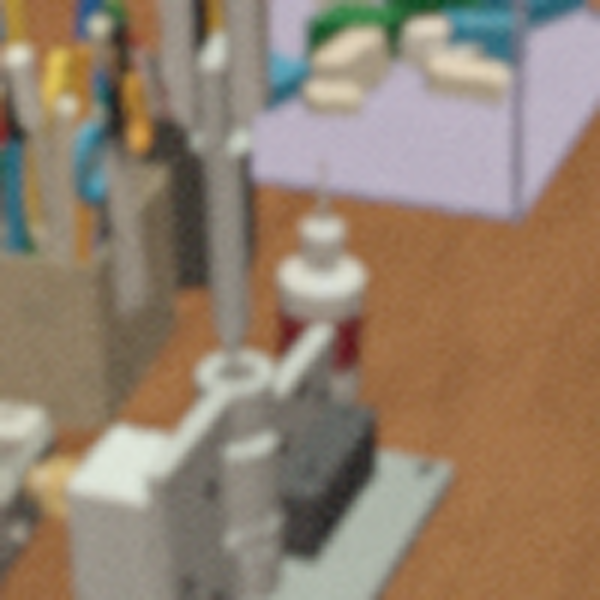

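Emit:
play_rows(
  increments=[
    [[255, 0, -0.06, -0.05, 0], [255, 0, 0, 0, 0], [255, 0.3, 0, 0, 0], [255, 0.3, 0, 0, 0], [255, 0.3, 0, 0, 0], [255, 0, 0, 0, 0]],
  ],
)

```text
time_s: 15.47
ee_pos: [0.5669, 0.0651, 0.2021]
eef_rot: [-1.68, 1.57, -3.107]
force: [-0.5, -0.6, -1.0]
grip_width: 0.0096
```

Run:
```python
from meas import *
o=ctrl.get_obs();w=ctrl.camera('wrist');s=ctrl.camera('side')
np.save('o18.npy',o,allow_pickle=True)
cv2.imwrite('pics/w18.png',cv2.resize(w[170:270,220:320,::-1],None,fx=6,fy=6,interpolation=cv2.INTER_CUBIC))
crop(s,205,150,305,250,6,'pics/s18.png')
print(o['ee_pos'],o['time_s'],o['force'],o['moment'])
M,P=pinpts(o);print(P)
```

```text
[0.5669 0.0651 0.2021] 15.4667 [-0.5006 -0.6387 -0.9505] [-0.0091 -0.1114  0.0484]
[array([0.5674, 0.0647, 0.1071]), array([0.5674, 0.0647, 0.1171]), array([0.5676, 0.0647, 0.2321])]
```

View pics/w18.png

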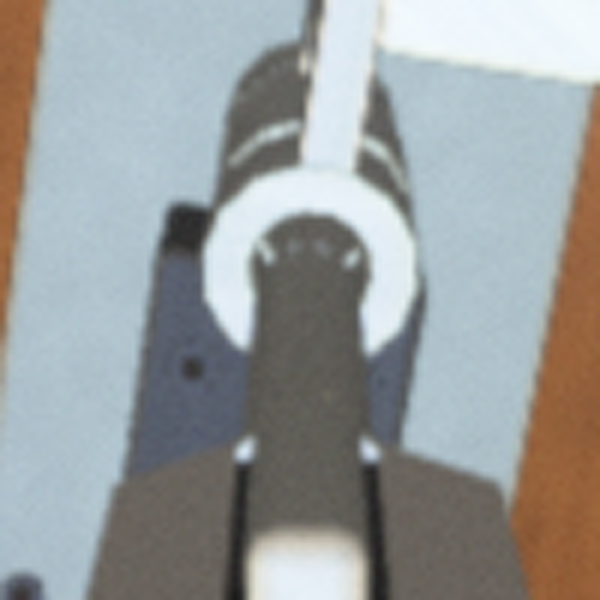

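View pics/s18.png

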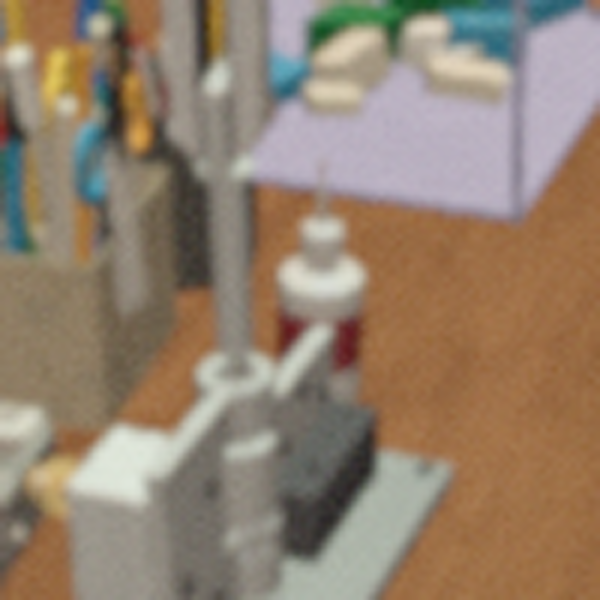

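Emit:
play_rows(
  increments=[
    [[255, 0.25, 0, 0, 0], [255, 0.25, 0, 0, 0], [255, 0.25, 0, 0, 0], [255, 0.25, 0, 0, 0], [255, 0, 0, 0, 0]],
  ],
)

```text
time_s: 15.98
ee_pos: [0.5669, 0.0652, 0.1924]
eef_rot: [-1.666, 1.57, -3.093]
force: [0.2, 0.0, -0.5]
grip_width: 0.0096
```

Emit:
play_rows(
  increments=[
    [[255, 0.25, 0, 0, 0], [255, 0.25, 0, 0, 0], [255, 0.25, 0, 0, 0], [255, 0.2, 0, 0, 0], [255, 0, 0, 0, 0]],
  ],
)

```text
time_s: 16.4
ee_pos: [0.567, 0.0652, 0.183]
eef_rot: [-1.7, 1.57, -3.126]
force: [0.1, -0.3, -0.2]
grip_width: 0.0091
```

Run:
```python
from meas import *
o=ctrl.get_obs();w=ctrl.camera('wrist');s=ctrl.camera('side')
cv2.imwrite('pics/w19.png',cv2.resize(w[170:270,220:320,::-1],None,fx=6,fy=6,interpolation=cv2.INTER_CUBIC))
print(o['ee_pos'],o['time_s'],o['force'],o['moment'])
```

```text
[0.567  0.0652 0.183 ] 16.4 [ 0.1101 -0.2784 -0.2374] [-0.0456 -0.0275  0.0232]
```

View pics/w19.png

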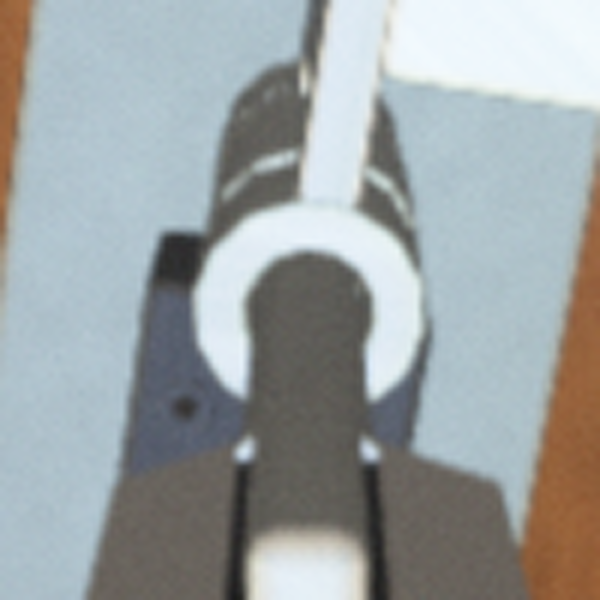

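Emit:
play_rows(
  increments=[
    [[255, 0.2, 0, 0, 0], [255, 0.2, 0, 0, 0], [255, 0.2, 0, 0, 0], [255, 0.2, 0, 0, 0], [255, 0.2, 0, 0, 0], [255, 0, 0, 0, 0]],
  ],
)

```text
time_s: 17.0
ee_pos: [0.567, 0.0652, 0.173]
eef_rot: [-1.732, 1.57, 3.124]
force: [-0.2, 0.4, -0.8]
grip_width: 0.0095
```

Emit:
play_rows(
  increments=[
    [[255, 0.2, 0, 0, 0], [255, 0.2, 0, 0, 0], [255, 0.2, 0, 0, 0], [255, 0.2, 0, 0, 0], [255, 0, 0, 0, 0]],
  ],
)

```text
time_s: 17.42
ee_pos: [0.567, 0.0652, 0.1651]
eef_rot: [-1.742, 1.57, 3.114]
force: [0.4, 0.5, -1.8]
grip_width: 0.0098
```

Emit:
play_rows(
  increments=[
    [[255, 0.2, 0, 0, 0], [255, 0.2, 0, 0, 0], [255, 0.2, 0, 0, 0], [255, 0.2, 0, 0, 0], [255, 0.2, 0, 0, 0], [255, 0.2, 0, 0, 0], [255, 0.2, 0, 0, 0], [255, 0.2, 0, 0, 0], [255, 0.2, 0, 0, 0], [255, 0, 0, 0, 0]],
  ],
)

```text
time_s: 18.25
ee_pos: [0.567, 0.0652, 0.1471]
eef_rot: [-1.751, 1.57, 3.105]
force: [0.0, 1.0, -1.2]
grip_width: 0.01
```

Emit:
play_rows(
  increments=[
    [[255, 0.2, 0, 0, 0], [255, 0.2, 0, 0, 0], [255, 0.2, 0, 0, 0], [255, 0.2, 0, 0, 0], [255, 0.2, 0, 0, 0], [255, 0, 0, 0, 0]],
  ],
)

```text
time_s: 18.75
ee_pos: [0.567, 0.0652, 0.137]
eef_rot: [-1.678, 1.57, -3.105]
force: [-0.7, 1.0, -1.5]
grip_width: 0.0096
```

Emit:
play_rows(
  increments=[
    [[255, 0.2, 0, 0, 0], [255, 0.2, 0, 0, 0], [255, 0.2, 0, 0, 0], [255, 0.1, 0, 0, 0], [255, 0, 0, 0, 0], [255, 0, 0, 0, 0]],
  ],
)

```text
time_s: 19.25
ee_pos: [0.5671, 0.0651, 0.1304]
eef_rot: [-1.584, 1.57, -3.011]
force: [0.6, 0.5, -0.9]
grip_width: 0.0096
```

Emit:
play_rows(
  increments=[
    [[255, 0.1, 0, 0, 0], [255, 0, 0, 0, 0], [255, 0, 0, 0, 0]],
  ],
)

```text
time_s: 19.5
ee_pos: [0.5672, 0.0651, 0.1295]
eef_rot: [-1.397, 1.571, -2.824]
force: [0.5, 1.2, -1.5]
grip_width: 0.0097
```

Emit:
play_rows(
  increments=[
    [[255, 0.1, 0, 0, 0], [255, 0, 0, 0, 0], [255, 0, 0, 0, 0]],
  ],
)

```text
time_s: 19.75
ee_pos: [0.5672, 0.0652, 0.1287]
eef_rot: [1.405, 1.571, -0.022]
force: [-0.0, 1.0, -0.1]
grip_width: 0.0097
```

Emit:
play_rows(
  increments=[
    [[255, 0.1, 0, 0, 0], [255, 0, 0, 0, 0], [255, 0, 0, 0, 0]],
  ],
)

```text
time_s: 20.0
ee_pos: [0.5672, 0.0651, 0.1277]
eef_rot: [1.402, 1.57, -0.025]
force: [0.7, -0.0, -0.1]
grip_width: 0.0098
```

Emit:
play_rows(
  increments=[
    [[255, 0.07, 0, 0, 0], [255, 0, 0, 0, 0], [255, 0, 0, 0, 0]],
  ],
)

```text
time_s: 20.25
ee_pos: [0.5672, 0.0652, 0.1269]
eef_rot: [1.51, 1.571, 0.083]
force: [0.1, 1.4, 2.1]
grip_width: 0.0098
```

Emit:
play_rows(
  increments=[
    [[255, 0, 0, 0, -2.5], [255, 0, 0, 0, -2.5], [255, 0, 0, 0, 0]],
  ],
)

```text
time_s: 20.5
ee_pos: [0.5671, 0.0651, 0.1269]
eef_rot: [-0.503, 1.571, -1.841]
force: [-0.2, 1.1, 2.4]
grip_width: 0.0099
```

Emit:
play_rows(
  increments=[
    [[255, 0, 0, 0, -2.5], [255, 0, 0, 0, -2.5], [255, 0, 0, 0, 0]],
  ],
)

```text
time_s: 20.75
ee_pos: [0.5671, 0.0651, 0.1268]
eef_rot: [-1.539, 1.571, -2.791]
force: [-0.7, 0.6, 2.7]
grip_width: 0.0096
```

Emit:
play_rows(
  increments=[
    [[255, 0, 0, 0, -2.5], [255, 0, 0, 0, -2.5], [255, 0, 0, 0, 0]],
  ],
)

```text
time_s: 21.0
ee_pos: [0.5671, 0.0651, 0.1269]
eef_rot: [-1.157, 1.571, -2.322]
force: [-0.1, 0.4, 2.1]
grip_width: 0.0095
```

Emit:
play_rows(
  increments=[
    [[255, 0, 0, 0, -2.5], [255, 0, 0, 0, -2.5], [255, 0, 0, 0, 0]],
  ],
)

```text
time_s: 21.25
ee_pos: [0.5672, 0.0651, 0.1268]
eef_rot: [-0.612, 1.571, -1.691]
force: [-0.7, 0.7, 2.1]
grip_width: 0.01
```

Emit:
play_rows(
  increments=[
    [[255, 0, 0, 0, -2.5], [255, 0, 0, 0, -2.5], [255, 0, 0, 0, 0]],
  ],
)

```text
time_s: 21.5
ee_pos: [0.5672, 0.0651, 0.1269]
eef_rot: [0.002, 1.571, -0.99]
force: [0.5, 1.2, 1.5]
grip_width: 0.0098
```

Run:
```python
from meas import *
o=ctrl.get_obs()
M=R.from_euler('xyz',o['eef_rot']).as_matrix();print(np.arctan2(M[1,1],M[0,1]),o['moment'],o['qpos'])
```

```text
0.578743638739627 [-0.0383 -0.0833 -0.0296] [ 0.0501  0.42    1.5484 -0.0002  1.173  -0.5285]
```

Emit:
play_rows(
  increments=[
    [[255, 0, 0, 0, -2.5], [255, 0, 0, 0, -2.5], [255, 0, 0, 0, 0]],
  ],
)

```text
time_s: 21.75
ee_pos: [0.5671, 0.0651, 0.1268]
eef_rot: [-1.533, 1.571, -2.438]
force: [-0.5, -0.5, 2.4]
grip_width: 0.0103
```

Emit:
play_rows(
  increments=[
    [[255, 0, 0, 0, -2.5], [255, 0, 0, 0, -2.5], [255, 0, 0, 0, 0]],
  ],
)

```text
time_s: 22.0
ee_pos: [0.5671, 0.0652, 0.1268]
eef_rot: [-2.075, 1.571, -2.893]
force: [0.2, -0.1, 2.9]
grip_width: 0.0097
```

Emit:
play_rows(
  increments=[
    [[255, 0, 0, 0, -2.5], [255, 0, 0, 0, -2.5], [255, 0, 0, 0, 0]],
  ],
)

```text
time_s: 22.25
ee_pos: [0.5671, 0.0651, 0.1268]
eef_rot: [-2.694, 1.571, 2.858]
force: [-0.0, -0.2, 1.1]
grip_width: 0.0096
```

Emit:
play_rows(
  increments=[
    [[255, 0, 0, 0, -2.5], [255, 0, 0, 0, -2.5], [255, 0, 0, 0, 0]],
  ],
)

```text
time_s: 22.5
ee_pos: [0.567, 0.0651, 0.1266]
eef_rot: [-2.021, 1.57, -2.664]
force: [-1.2, -0.7, 0.0]
grip_width: 0.0101
```

Emit:
play_rows(
  increments=[
    [[255, 0, 0, 0, 0]],
  ],
)

```text
time_s: 22.58
ee_pos: [0.567, 0.0651, 0.1266]
eef_rot: [-2.253, 1.57, -2.899]
force: [-0.4, -0.9, 0.2]
grip_width: 0.0099
```

Emit:
play_rows(
  increments=[
    [[255, 0, 0, 0, -2.5], [255, 0, 0, 0, 0]],
  ],
)

```text
time_s: 22.75
ee_pos: [0.567, 0.0651, 0.1266]
eef_rot: [-2.286, 1.57, -2.885]
force: [-0.8, -1.5, -1.3]
grip_width: 0.0098
```

Run:
```python
from meas import *
for i in range(4):
    o=ctrl.get_obs();ctrl.camera('top')
    M=R.from_euler('xyz',o['eef_rot']).as_matrix();print(np.arctan2(M[1,1],M[0,1]),o['force'],o['moment'],o['ee_pos'])
```

```text
0.9715772280669464 [-0.78   -1.4964 -1.2854] [-0.214  -0.0794  0.0181] [0.567  0.0651 0.1266]
0.9698296817172195 [-0.4891 -1.708  -1.092 ] [-0.2182 -0.1228  0.0035] [0.567  0.0651 0.1266]
0.969642547221938 [ 0.3243 -0.8476 -0.77  ] [-0.2581 -0.0819 -0.0014] [0.567  0.0651 0.1266]
0.970098738805421 [ 0.6378  0.013  -1.5218] [-0.2911 -0.0611 -0.0316] [0.567  0.0651 0.1267]
```

Emit:
play_rows(
  increments=[
    [[255, 0.15, 0, 0, 0], [255, 0, 0, 0, 0], [255, 0, 0, 0, 0]],
  ],
)

```text
time_s: 23.2
ee_pos: [0.567, 0.0651, 0.1251]
eef_rot: [-2.392, 1.57, -2.991]
force: [-0.8, -0.9, -2.6]
grip_width: 0.0098
```

Emit:
play_rows(
  increments=[
    [[255, 0.1, 0, 0, -1], [255, 0, 0, 0, 0], [255, 0, 0, 0, 0]],
  ],
)

```text
time_s: 23.45
ee_pos: [0.5671, 0.0652, 0.1243]
eef_rot: [-2.508, 1.571, -3.088]
force: [-0.0, -0.8, -1.7]
grip_width: 0.0098
```

Emit:
play_rows(
  increments=[
    [[255, 0.1, 0, 0, 0], [255, 0.1, 0, 0, 0], [255, 0.1, 0, 0, 0], [255, 0, 0, 0, 0], [255, 0, 0, 0, 0]],
  ],
)

```text
time_s: 23.87
ee_pos: [0.5671, 0.0652, 0.1212]
eef_rot: [-2.5, 1.571, -3.081]
force: [-0.4, -1.8, -1.7]
grip_width: 0.0096
```

Emit:
play_rows(
  increments=[
    [[255, 0.07, 0, 0, 0], [255, 0, 0, 0, 0], [255, 0, 0, 0, 0]],
  ],
)

```text
time_s: 24.12
ee_pos: [0.5671, 0.0651, 0.1206]
eef_rot: [-2.154, 1.571, -2.734]
force: [-0.3, -2.0, -1.0]
grip_width: 0.0099
```

Emit:
play_rows(
  increments=[
    [[255, 0.05, 0, 0, 0], [255, 0, 0, 0, 0], [255, 0, 0, 0, 0]],
  ],
)

```text
time_s: 24.37
ee_pos: [0.5672, 0.0652, 0.1202]
eef_rot: [1.003, 1.571, 0.422]
force: [-1.3, -1.4, -0.4]
grip_width: 0.0097
```

Emit:
play_rows(
  increments=[
    [[255, 0.05, 0, 0, 0], [255, 0, 0, 0, 0], [255, 0, 0, 0, 0]],
  ],
)

```text
time_s: 24.62
ee_pos: [0.5672, 0.0651, 0.1201]
eef_rot: [0.551, 1.571, -0.03]
force: [-4.6, -2.0, 5.2]
grip_width: 0.0101
```

Emit:
play_rows(
  increments=[
    [[255, 0.05, 0, 0, 0], [255, 0, 0, 0, 0], [255, 0, 0, 0, 0]],
  ],
)

```text
time_s: 24.87
ee_pos: [0.5672, 0.0651, 0.12]
eef_rot: [0.446, 1.57, -0.134]
force: [-5.7, -0.9, 10.3]
grip_width: 0.0095
```

Run:
```python
from meas import *
o=ctrl.get_obs();w=ctrl.camera('wrist');s=ctrl.camera('side')
cv2.imwrite('pics/w20.png',cv2.resize(w[150:350,180:360,::-1],None,fx=3,fy=3,interpolation=cv2.INTER_CUBIC))
crop(s,205,170,305,270,6,'pics/s20.png')
print(o['ee_pos'],o['time_s'],o['force'],o['moment'])
```

```text
[0.5672 0.0651 0.12  ] 24.8667 [-5.6817 -0.9435 10.3403] [-0.4777  1.3098  0.0213]
```

View pics/w20.png

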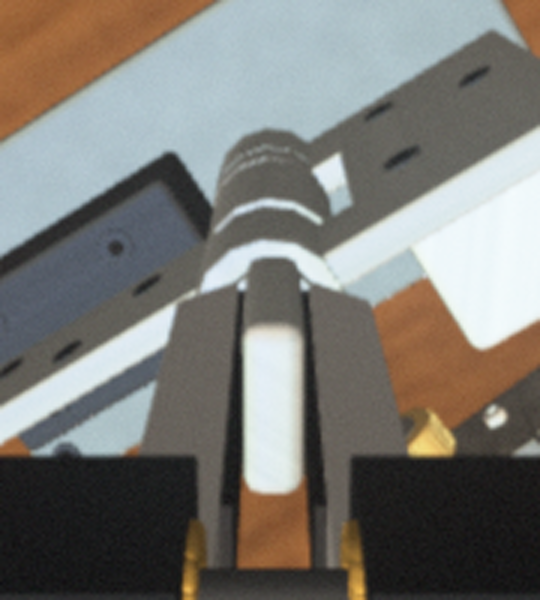

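View pics/s20.png

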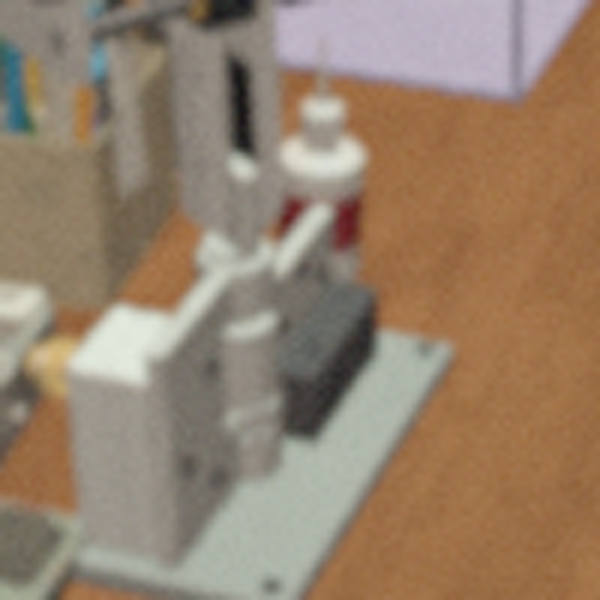

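Emit:
play_rows(
  increments=[
    [[255, -0.08, 0, 0, 0], [255, 0, 0, 0, 0], [170, 0, 0, 0, 0], [170, 0, 0, 0, 0], [170, 0, 0, 0, 0], [170, 0, 0, 0, 0], [150, 0, 0, 0, 0], [150, 0, 0, 0, 0]],
  ],
)

```text
time_s: 25.63
ee_pos: [0.5672, 0.0652, 0.1199]
eef_rot: [1.179, 1.571, 0.598]
force: [-0.3, -0.1, 0.1]
grip_width: 0.0384
```

Emit:
play_rows(
  increments=[
    [[150, -1, 0, 0, 0], [150, -2, 0, 0, 0], [150, -2, 0, 0, 0], [150, -2, 0, 0, 0], [150, -2, 0, 0, 0], [150, 0, 0, 0, 0], [150, 0, 0, 0, 0]],
  ],
)

```text
time_s: 26.22
ee_pos: [0.5675, 0.0652, 0.2112]
eef_rot: [0.635, 1.569, 0.055]
force: [-0.3, -0.3, -0.3]
grip_width: 0.0386
```

Run:
```python
from meas import *
o=ctrl.get_obs();w=ctrl.camera('wrist');s=ctrl.camera('side');t=ctrl.camera('top')
cv2.imwrite('pics/w21.png',cv2.resize(w[:,:,::-1],None,fx=1.4,fy=1.4,interpolation=cv2.INTER_CUBIC))
np.save('o21.npy',o,allow_pickle=True)
crop(s,205,170,305,270,6,'pics/s21.png')
print(o['ee_pos'],o['time_s'],o['force'],o['moment'],o['grip_width'])
print('side px of axis at z=.110,.114,.15', (proj('side',[[.568,.0648,.11],[.568,.0648,.150]])-[205,170])*6)
```

```text
[0.5675 0.0652 0.2112] 26.2167 [-0.2893 -0.2589 -0.2823] [-0.0056 -0.1479  0.0124] 0.03858230392034722
side px of axis at z=.110,.114,.15 [[229.6361 250.1403]
 [224.9493 157.3181]]
```

View pics/w21.png

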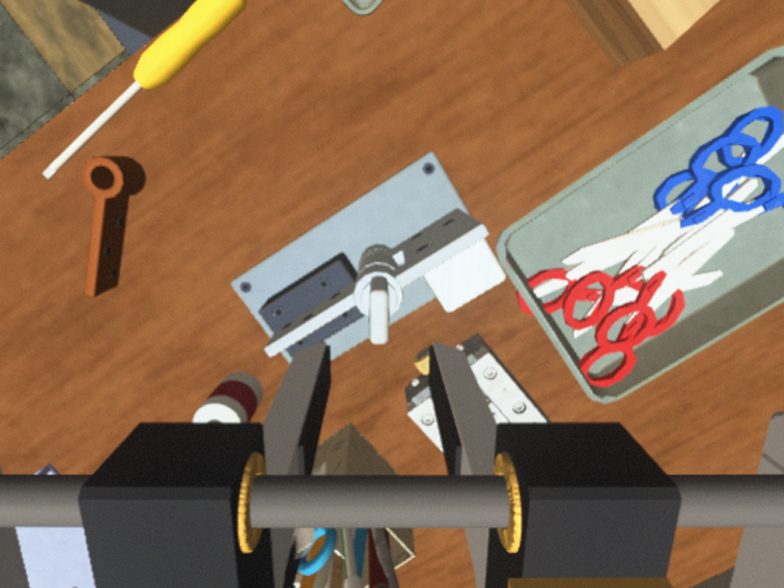

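View pics/s21.png

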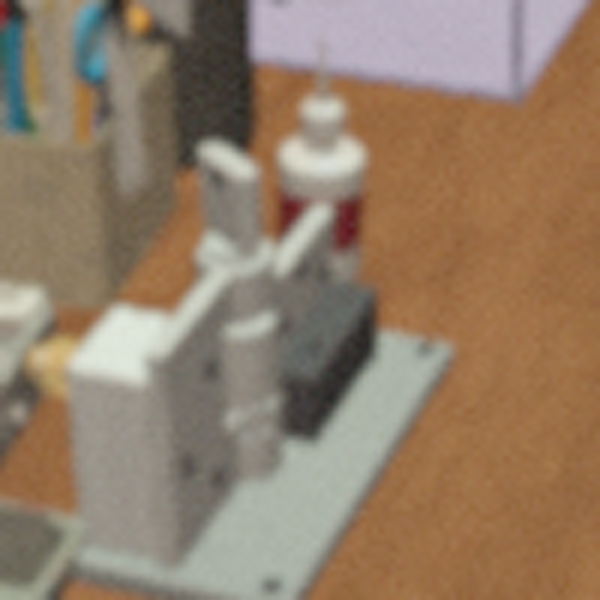

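Run:
```python
from meas import *
from scipy.spatial.transform import Rotation
s=ctrl.camera('side');w=ctrl.camera('wrist');o=ctrl.get_obs()
A=np.array([.568,.0648]);yaw=.97-.017
def draw(name,img,x0,y0,S,off,fn,dz=0,raw=True):
    im=cv2.resize(img[y0:y0+80,x0:x0+60,::-1],None,fx=S,fy=S,interpolation=cv2.INTER_CUBIC);r=im.copy()
    a=np.linspace(0,2*np.pi,60)
    def pl(P,c):
        q=(proj(name,P,o if name=='wrist' else None)+off-[x0,y0])*S
        cv2.polylines(im,[np.round(q).astype(int)],True,c,1,cv2.LINE_AA)
    ci=lambda rr,z:np.c_[A[0]+rr*np.cos(a),A[1]+rr*np.sin(a),np.full(60,z)]
    pl(ci(.015,.11),(0,0,255));pl(ci(.011,.114),(0,255,0));pl(ci(.011,.110),(0,255,0)); pl(ci(.015,.082),(255,0,0)); pl(ci(.015,.086),(255,255,0)); pl(ci(.015,.046),(0,255,255))
    ux=np.array([np.cos(yaw),np.sin(yaw)]);uy=np.array([-ux[1],ux[0]])
    for z in (.150,.114):
        pl(np.array([[*(A+i*.005*ux+j*.015*uy),z] for i,j in((1,1),(1,-1),(-1,-1),(-1,1))]),(255,0,255))
    cv2.imwrite(fn,np.hstack([r,im]))
draw('side',s,215,185,6.5,np.array([.8,.8]),'pics/s22.png')
draw('wrist',w,240,170,6.5,np.array([0,0]),'pics/w22.png')
```

```text
(no output)
```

View pics/s22.png

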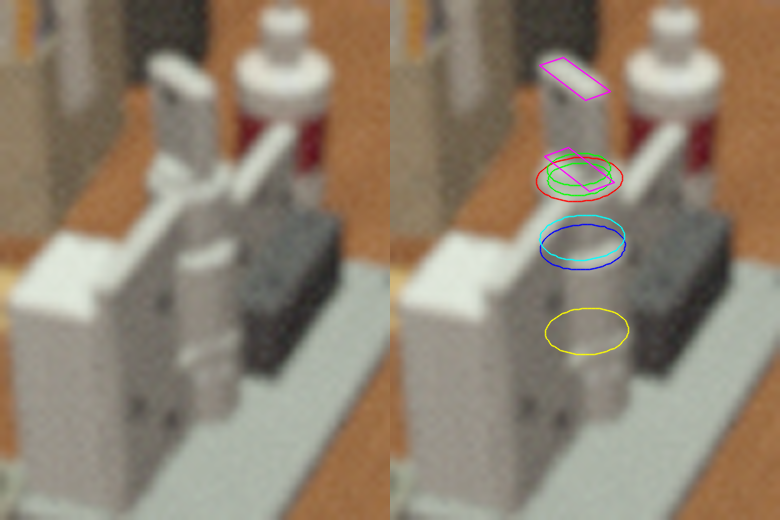

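View pics/w22.png

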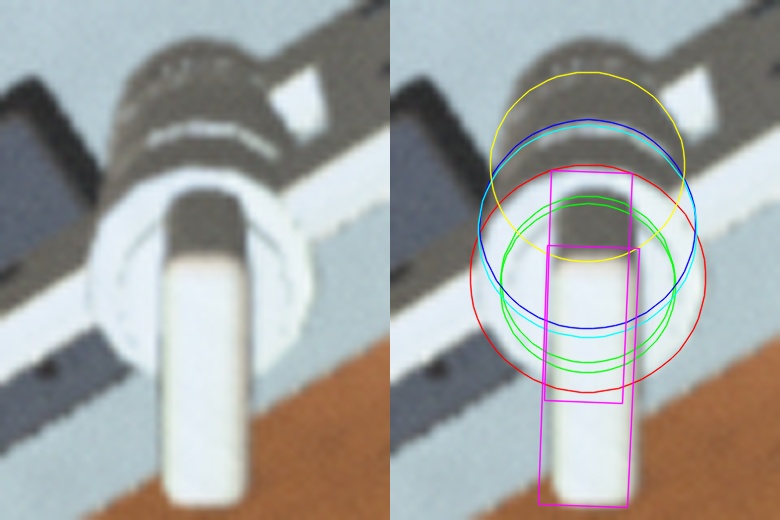

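Emit:
play_rows(
  increments=[
    [[100, -1.5, 0, 0, 0], [60, -1.5, 0, 0, 0], [0, -1, 0, 0, 0], [0, 0, 0, 0, 0], [0, 0, 0, 0, 0], [0, 0, 0, 0, 0], [0, 0, 0, 0, 0], [0, 0, 0, 0, 0]],
  ],
)

```text
time_s: 27.13
ee_pos: [0.567, 0.0651, 0.2492]
eef_rot: [-2.504, 1.57, -3.085]
force: [0.1, -0.3, 0.2]
grip_width: 0.0883
```

Run:
```python
from h import *
cv2.imwrite('pics/t23.png',ctrl.camera('top')[:,:,::-1]);cv2.imwrite('pics/s23.png',ctrl.camera('side')[:,:,::-1])
o=ctrl.get_obs();print(o['time_s'],o['force'],o['joint_vel'].round(3))
```

```text
27.2333 [-0.62894281 -0.30409518 -0.6397626 ] [ 0.    -0.002 -0.002 -0.     0.    -0.001]
```

View pics/s23.png

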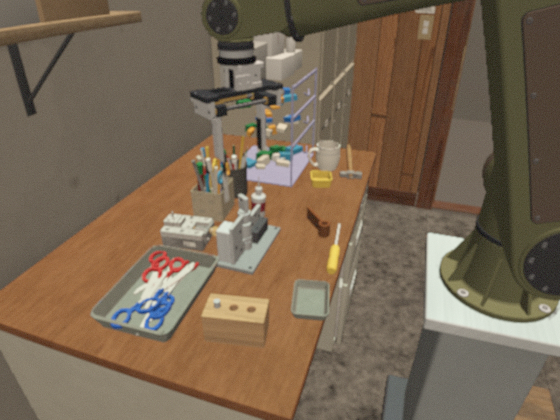

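```bash
python3 -c "
from station import ctrl
print(ctrl.hand_in())"
```

```text
the job is handed in; nothing more can be done
None
```

The hinge is joined and handed in at about 27 s. The steel leaf stands on the ledge with its knuckle between the fixed ones, and the pin is home through all three.

- **Slot search:** I pressed with about 3.5 N and turned the pin anticlockwise. The press force vanished at about 0.98 rad from the fixture's y, and the pin then went down with no resistance.
- **Collar home:** The TCP stopped at 0.120 m, the height worked out for the collar being home. The contact force there rose to about 10 N, the highest reading at any stop (about 9 N when seating the leaf). I backed off before letting go.
- **Last checks:** After release the wrist picture agrees with the pin at its home height. The side picture agrees too, once I allow for about 1 pixel of calibration offset.
- **Everything else:** The gripper is open and clear of everything, and the other things on the desk are where they were in the side view. I saved a final top picture but did not view it.

No check failed. One caveat: the leaf's seat on the ledge was judged from contact force and pictures of the bores, because the seat itself could not be measured directly.

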